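Hang the herb sieve on its two hooks

TASK

Hang the wooden herb sieve back on the hook stand by its two steel eyes, one on each hook, mesh side towards the rail, and keep hold of it until you feel that both hooks have caught and carry it. Then let go so that it hangs straight and still, clear of the counter; do not force it against the hooks or tip it over, and leave the jar, tub, mortar and scoop where they are.

Things in the scene. Friction and masses are not known exactly. Their poses are not given: they have to be found in the camera images.
- sieve_centre (a point): Centre of the herb sieve, a pale wooden frame standing upright on the counter on a long edge: 200 mm wide (its y), 130 mm high (its z), 32 mm deep (its x); this point is 65 mm above its lower edge. Open on its -x side, steel mesh recessed in its +x side (the side away from the robot; its x is within 0.3 rad of straight ahead at the start). 0.28 to 0.56 kg.
- top_board (a point): Middle of the sieve's top board, 123 mm above the lower edge. The board is 14 mm high, 200 mm long (y) and 32 mm deep (x); the sieve can be gripped here from above across the 32 mm. The two eyes stand up from it, 70 mm to each side, with 110 mm free between them.
- eye_left (a point): Highest point inside the left (+y) steel eye, a closed loop of 5 mm rod standing on the top board in the plane of the frame, 70 mm to +y of the middle. Its opening is 19 mm wide, narrowing to about 12 mm at the top, and 28 mm high: from the top board's upper face (130 mm above the sieve's lower edge) to this point (158 mm). When hung, this point rests on the hook.
- eye_right (a point): The same on the right (-y) eye, 70 mm to -y of the sieve's middle.
- stand: Hook stand, fixed: steel base plate 160 x 260 x 10 mm, two posts 278 mm high at x = +75, y = +-118 mm, and a square rail clamped between the posts along y. Two hooks stick out of the rail towards -x, at y = +70 and -70 mm, seats at x = 0. Origin on the counter, midway below the two hook seats. Its x points from the hook tips to the rail, away from the robot.
- base_rear (a point): Point on top of the base plate (10 mm above the counter) straight below the middle of the rail. The rail is 15 mm square, 220 mm long. It slides on the posts and is clamped (holding 300 N) at a new height each time, which NO reading gives: find it by touch or sight. The rail's flat top is 194 to 255 mm above the counter, always 4.5 mm above the rod's axis at the hook seats.
- below_left_hook (a point): Point on top of the base plate (10 mm above the counter) straight below the seat of the left (+y) hook. The hook is a 7 mm round rod: from the rail's front it runs 68 mm out towards -x, sinking 4 mm, to its seat, where an eye comes to rest; there it turns up steeply to a tip 12 mm farther out, axis 14 mm above the seat's. The seat is 190 to 250 mm above the counter, see base_rear.
- below_right_hook (a point): The same below the seat of the right (-y) hook, 140 mm from the left one and at the same height.
- jar: Square glass jar of brown seeds, 90 x 90 x 152 mm with a white round lid, standing beside the work; origin at the centre of its underside. Leave it.
- tub: Round tan cardboard tub with lid, 118 mm across, 107 mm high; origin at the centre of its underside. Leave it.
- mortar: Round brass mortar, 100 mm across, 75 mm high; origin at the centre of its underside. Leave it.
- scoop: Brass scoop with a wooden handle, 190 mm long, 75 mm wide, 30 mm high, lying on the counter at the side; origin on its underside near the middle. Leave it.
Mind the look-alikes: they are no part of the job. Several things look just like the part that bears sieve_centre: the one meant starts farthest from the robot's base.

How it is judged (in metres and radians):
On the way:
1. while the sieve is still gripped, both of its eyes sit on the hooks and both hooks carry part of its weight (y of eye_left in the frame of stand between 0.058 and 0.082 m and x of eye_left in the frame of stand between -0.012 and 0.056 m and height (world z) of eye_left between 0.183 and 0.263 m and y of eye_right in the frame of stand between -0.082 and -0.058 m and x of eye_right in the frame of stand between -0.012 and 0.056 m and height (world z) of eye_right between 0.183 and 0.263 m and (contact force between sieve and left_hook_seat above 0.4 N or contact force between sieve and left_hook_tip above 0.4 N) and (contact force between sieve and right_hook_seat above 0.4 N or contact force between sieve and right_hook_tip above 0.4 N) and contact force between the fingers and sieve above 1 N), for 0.3 s.
At the end, for the whole second after the job is handed in: The sieve hangs at rest from both hooks, mesh side to the rail, an eye on each hook (within 12 mm sideways of it, between its upturned tip and the rail, each hook carrying at least 0.4 N), upright within 0.15 rad, clear of the counter and not touched by the fingers (y of eye_left in the frame of stand between 0.058 and 0.082 m and x of eye_left in the frame of stand between -0.012 and 0.056 m and height (world z) of eye_left between 0.183 and 0.263 m and y of eye_right in the frame of stand between -0.082 and -0.058 m and x of eye_right in the frame of stand between -0.012 and 0.056 m and height (world z) of eye_right between 0.183 and 0.263 m and (contact force between sieve and left_hook_seat above 0.4 N or contact force between sieve and left_hook_tip above 0.4 N) and (contact force between sieve and right_hook_seat above 0.4 N or contact force between sieve and right_hook_tip above 0.4 N) and angle between sieve_centre's own z axis and vertical below 0.15 rad and linear speed of sieve below 0.03 m/s and angular speed of sieve below 0.3 rad/s and contact force between the fingers and sieve below 0.05 N).
It fails at once if the sieve is tipped over (leans more than 0.7 rad) (angle between sieve_centre's own z axis and vertical above 0.7 rad).
It fails at once if the sieve is forced against the stand or its hooks (over 40 N) (contact force between sieve and stand above 40 N).
It fails at once if the jar or the tub is shifted more than 25 mm or tipped over (distance of any of jar, tub from where it was at the start of the episode above 0.025 m or angle between any of jar, tub's own z axis and vertical above 0.4 rad).
It fails at once if the mortar or the scoop is shifted more than 25 mm or tipped over (distance of any of mortar, scoop from where it was at the start of the episode above 0.025 m or angle between any of mortar, scoop's own z axis and vertical above 0.4 rad).
It also fails if it takes over 69 s, if anything falls off the work surface, if the arm or the gripper's body presses on something with over 40 N, if the wrist force passes 120 N, or if a joint passes its speed limit or range.

ROBOT

A 6-joint arm with a two-finger parallel gripper is mounted at the origin on the work surface. World frame = base frame: x ahead of the robot, y to its left, z up, the work surface at z = 0. Lengths are in m, angles in degrees, forces in N, time in s.
With the tool pointing down it reaches from about 0.35 to 0.725 m from the base axis. Payload 4.3 kg.
Tool frame: the origin (TCP) lies midway between the tips of the shut fingers; the grasp point (between the pads) lies behind it (grasp_offset is the y of the grasp point in the tool frame, in m); y points along the fingers, x is the direction in which the jaws open and shut, and the axes are right-handed (so a half turn about y gives the same grasp; the last joint's range is limited). The gripper opens to 85 mm and grips with 20 to 120 N. Pads are 22 mm wide; open, the fingers measure 114 mm over their backs; the gripper's body (76 mm by 85 mm) begins 54 mm behind the grasp point. The pads swing forward as they close: fully open they stand 13 mm farther back than shut.
Start: joints at [-76.965, 21.618, 4.641, 73.018, 0, 83.68], TCP at [0.191, -0.543, 0.231] pointing down, gripper open.
Joint ranges: [-156.06, 156.06], [-48.1, 94.91], [-58.44, 69.94], [-101.28, 121.22], [-78.64, 73.56], [-180, 180]. Speed limits (degrees/s): [147.25, 147.25, 180, 180, 180, 180].

INTERFACE

Orientations are given as a 3x3 rotation matrix whose columns are the frame's x, y, z axes.
In Python, from station import get_state, camera, camera_info, finish_job, trace, grasp_offset gives the robot as it stands.
- The arm moves only by the tool apply_moves, never from a script. Its argument "motion" is a list of rows, each a list of 5 numbers: the closure, from 0 (fully open) to 1 (shut), then the shift along the tool's x, y, z in units of 30 mm (1.0 is 30 mm), then the turn about the tool's y in units of 5 degrees (1.0 is 5 degrees). A call has exactly 5 rows; each row is the pose to reach, as a shift and turn from the pose measured when the call began, along the tool's axes at that moment; what a row does not reach only later rows make up. A row lasts 1/8 s, in which the tool goes at most 62.5 mm and 10.7 degrees, less where a joint would pass 70% of its speed; a pose out of reach is approached as far as the arm can. A call with a gripper value outside its range is refused whole. The fingers move at their own pace and stop on an object; the grip force is fixed at half the most. Time passes only in rows, so rows that repeat a pose let the fingers close, or fill a call up. It gives the time, the measured TCP pose, the force and the opening at its end, in the units of the state.
- get_state(): the state, without advancing time (a new reading comes with each control period).
- camera(name): name is "side" or "top" or "wrist"; returns the picture (480x640x3 uint8, red, green, blue); there is no depth.
- camera_info(name): a dict with "fx", "fy", "cx", "cy" (pixels), "camera_from_world" (4x4, takes a point from world to camera coordinates); the wrist camera has in their place "tool_from_camera" (4x4, takes a point from camera to tool coordinates, whose origin is the TCP and whose axes are the tool frame's). Camera axes: x right, y down, z forward; pixel columns grow to the right and rows downward; lengths in m; the calibration is good to about 2 mm. A picture is of the moment at which its call begins: read the wrist's pose just before it. camera_info takes no time and is no camera call.
- finish_job(): hands the job in, once; it reports no verdict.
Trained networks look in the newest picture that a camera, given by its name, has taken for a name from the list of things; names that differ only in an ending like _2 or _b are one class to them, and where a whole thing is asked for, a point or a joint stands for the part that bears it (a point fixed in the world has none). Each returns a list of dicts, best first, with "conf" (0 to 1); they miss things now and then, are a little off and sometimes report something else, mostly with a low value. They report only what shows in the picture. A call takes as long as a camera call. They do not tell look-alikes from the thing itself.
- trace(camera, query): "region" (480x640 bool, what is visible of it) and "at" ([column, row] in pixels, amid what is visible of it).
The state is a dict: "t": time; "joint_pos": joint angles; "qvel": joint speeds; "joint_torque": joint torques, N m; "ee_pos": TCP position; "orientation": TCP orientation; "force": force on the tool from outside, world axes, zero at the start; "ft_torque": the same for the moment, N m; "width": finger opening in m.
Only numpy, scipy, OpenCV 4.12 (cv2) and the standard library are available. Lean on these libraries where they do the work, as an engineer would, in place of code of your own. Each camera call takes 0.05 s, during which the arm holds its last target.

## Working session

There is one attempt and no reset: what is moved stays moved. The work goes in short steps, Python scripts to look and compute and a tool call to move; the robot and the scene stay as the last step left them, time stands still between calls to the robot, and variables do not carry over. Pictures are saved under pics/ and viewed, and the job is handed in when it is done.

Besides the shell and the picture viewer there is one more tool, called after "Request:" by a JSON object that holds its "op" and its "data". apply_moves: Moves the arm, as the interface text tells. Its arguments: {"type":"object","properties":{"motion":{"type":"array"}},"required":["motion"]}

```bash
ls; mkdir -p pics
python3 - <<'E'
from station import *
import cv2,numpy as np
s=get_state();print(s);print(grasp_offset)
for n in("side","top","wrist"):
    im=camera(n);cv2.imwrite(f"pics/{n}0.png",im[:,:,::-1]);print(n,camera_info(n))
E
```

```text
pics
{'t': 0.0, 'joint_pos': array([-7.69663664e+01,  2.16624424e+01,  4.56146651e+00,  7.30184696e+01,
       -1.25852813e-03,  8.36785896e+01]), 'qvel': array([ 0.1042471 , -0.16714437, -0.0163298 , -0.00478904, -0.00585377,
        0.05459742]), 'joint_torque': array([ 8.33252648e-05, -4.63602233e+01,  2.69877219e+01,  2.06259149e-02,
       -1.39383806e-04, -5.80372273e-06]), 'ee_pos': array([ 0.19039828, -0.5418518 ,  0.23034554]), 'orientation': array([[ 3.31420460e-01, -4.91550647e-04,  9.43483035e-01],
       [-9.43480882e-01,  2.02605416e-03,  3.31420760e-01],
       [-2.07445781e-03, -9.99997827e-01,  2.07707163e-04]]), 'force': array([-0.82788152, -0.43063837,  0.60229271]), 'ft_torque': array([-0.01424407,  0.03998635,  0.02760019]), 'width': 0.08567651815687542}
-0.0187
side {'fx': 551.1781260822697, 'fy': 551.1781260822697, 'cx': 319.8865997464447, 'cy': 237.2489663286761, 'camera_from_world': array([[-0.91549614, -0.40231844, -0.0025879 ,  0.41128526],
       [-0.28517198,  0.65343392, -0.70121398,  0.21604571],
       [ 0.28380233, -0.64122069, -0.71294618,  1.2018660
[... 307 characters left out ...]
10874773e-03, -1.79369899e-01,
         4.47631688e-01],
       [ 1.79380706e-01, -1.57729888e-02, -9.83653280e-01,
         1.87864452e+00],
       [ 0.00000000e+00,  0.00000000e+00,  0.00000000e+00,
         1.00000000e+00]])}
wrist {'fx': 429.35412907940315, 'fy': 429.35412907940315, 'cx': 317.9112278732333, 'cy': 237.25449183426966, 'tool_from_camera': array([[ 9.99999785e-01, -2.50815199e-04,  6.05395572e-04,
        -1.47465859e-03],
       [-6.49686176e-04, -2.58855165e-01,  9.65915929e-01,
        -1.42361636e-01],
       [-8.55566244e-05, -9.65916115e-01, -2.58855273e-01,
         6.48292449e-02],
       [ 0.00000000e+00,  0.00000000e+00,  0.00000000e+00,
         1.00000000e+00]])}
```

View pics/side0.png

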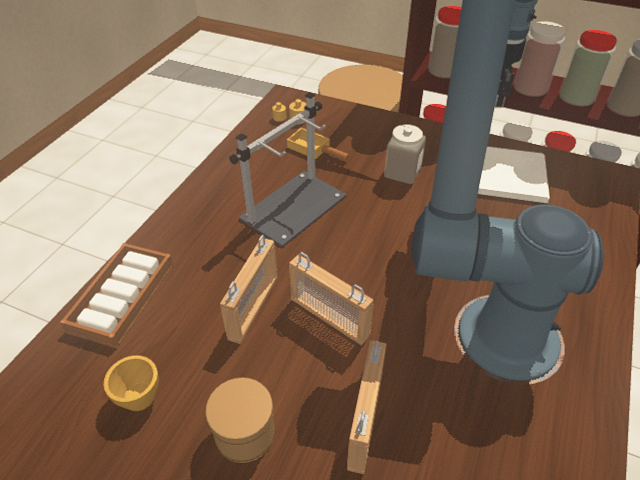

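View pics/top0.png

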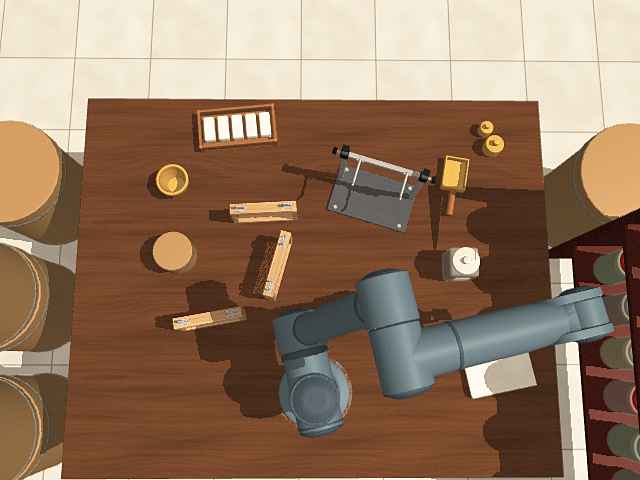

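Run:
```python
from station import *
import cv2,numpy as np
for c in ("top","side"):
  for q in ["sieve_centre","top_board","eye_left","eye_right","stand","base_rear","below_left_hook","below_right_hook","jar","tub","mortar","scoop"]:
    print(c,q,[(np.round(d["at"],1).tolist(),round(d["conf"],2),int(d["region"].sum())) for d in trace(c,q)])
```

```text
top sieve_centre [([265.2, 212.4], 0.81, 1327), ([274.4, 266.0], 0.71, 990), ([211.7, 318.2], 0.67, 1036)]
top top_board [([276.2, 261.6], 0.82, 954), ([209.7, 319.1], 0.8, 1049), ([264.8, 210.0], 0.69, 1353)]
top eye_left [([209.5, 320.8], 0.93, 976), ([264.7, 209.9], 0.87, 1276), ([277.8, 266.5], 0.62, 962)]
top eye_right [([207.2, 321.4], 0.77, 1105), ([264.1, 211.9], 0.76, 1320), ([450.0, 177.6], 0.47, 1032)]
top stand [([371.1, 192.0], 0.72, 4920)]
top base_rear [([374.2, 191.6], 0.87, 5041)]
top below_left_hook [([372.2, 191.7], 0.65, 4874)]
top below_right_hook [([373.0, 194.2], 0.67, 4741), ([170.5, 181.3], 0.58, 834)]
top jar [([459.5, 266.0], 0.97, 1207), ([449.6, 178.2], 0.35, 1098)]
top tub [([174.9, 252.9], 0.85, 1452)]
top mortar [([171.7, 179.9], 0.72, 853), ([261.6, 214.4], 0.52, 1281)]
top scoop [([453.6, 177.2], 0.71, 1029), ([376.0, 194.0], 0.24, 4881)]
side sieve_centre [([251.0, 290.6], 0.85, 3248), ([328.3, 295.5], 0.83, 4112), ([363.5, 409.8], 0.55, 2434)]
side top_board [([246.0, 290.8], 0.95, 3308), ([332.5, 300.0], 0.93, 3857), ([363.8, 411.4], 0.63, 2566)]
side eye_left [([364.2, 409.2], 0.98, 2576), ([246.9, 288.2], 0.65, 3293), ([333.2, 297.7], 0.56, 3982)]
side eye_right [([249.9, 294.6], 0.95, 3280), ([330.4, 296.2], 0.71, 4111), ([363.7, 407.6], 0.7, 2417)]
side stand [([286.6, 192.5], 0.74, 6412)]
side base_rear [([289.3, 195.5], 0.86, 6442)]
side below_left_hook [([289.5, 193.3], 0.96, 6137)]
side below_right_hook [([290.7, 197.1], 0.89, 5970)]
side jar [([405.7, 155.1], 0.63, 1922)]
side tub [([240.9, 419.2], 0.78, 4589)]
side mortar [([132.4, 382.4], 0.61, 2319), ([288.3, 198.8], 0.43, 6151)]
side scoop [([306.9, 147.0], 0.61, 717)]
```

```bash
cat > h.py <<'E'
import numpy as np,cv2
from station import *
def info(n):
    i=camera_info(n);K=np.array([[i["fx"],0,i["cx"]],[0,i["fy"],i["cy"]],[0,0,1.]])
    if "camera_from_world" in i: T=i["camera_from_world"]
    else:
        s=get_state();W=np.eye(4);W[:3,:3]=s["orientation"];W[:3,3]=s["ee_pos"]
        T=np.linalg.inv(W@i["tool_from_camera"])
    return K,T
def proj(n,p,KT=None):
    K,T=KT or info(n);p=np.atleast_2d(p);q=(T[:3,:3]@p.T).T+T[:3,3];u=(K@q.T).T;return u[:,:2]/u[:,2:]
def ray(n,uv,KT=None):
    K,T=KT or info(n);d=T[:3,:3].T@np.linalg.inv(K)@np.array([uv[0],uv[1],1.]);o=-T[:3,:3].T@T[:3,3];return o,d
def atz(n,uv,z,KT=None):
    o,d=ray(n,uv,KT);return o+d*(z-o[2])/d[2]
E
python3 - <<'E'
from h import *
for nm,t in dict(A=(264,208),B=(278,262),C=(209,318)).items():
    p=atz("top",t,.13);print(nm,p.round(3),np.hypot(*p[:2]).round(3))
im=cv2.imread("pics/top0.png")
cv2.imwrite("pics/topA.png",cv2.resize(im[135:295,210:450],None,fx=3.3,fy=3.3,interpolation=cv2.INTER_CUBIC))
im=cv2.imread("pics/side0.png")
cv2.imwrite("pics/sideA.png",cv2.resize(im[85:350,200:400],None,fx=2.2,fy=2.2,interpolation=cv2.INTER_CUBIC))
E
```

```text
A [0.543 0.15  0.13 ] 0.563
B [0.379 0.106 0.13 ] 0.394
C [0.215 0.304 0.13 ] 0.372
```

View pics/topA.png

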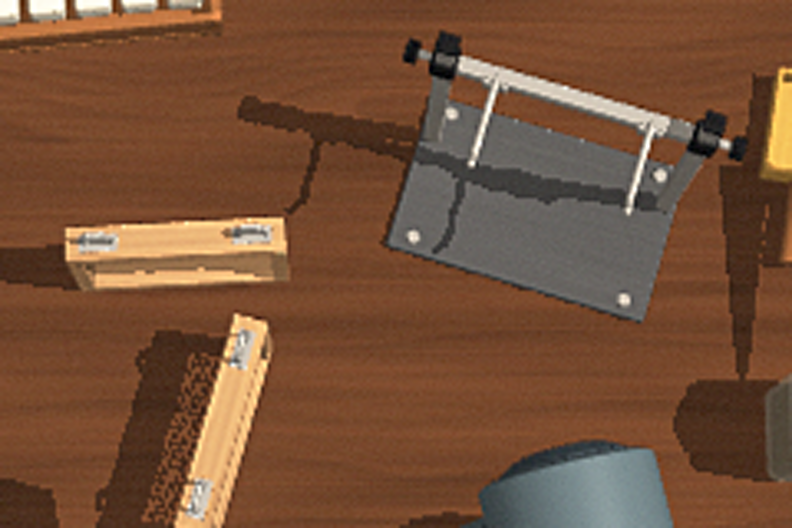

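View pics/sideA.png

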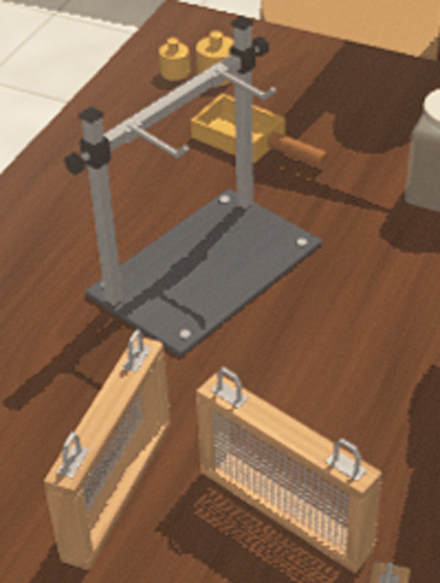

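Sieves: A at top (264,208), 0.563 m from the base; B (278,262), 0.394 m; C (209,318), 0.372 m. A is farthest, stands upright with the open side to the robot, so A is the one. Next I fit the poses.

```bash
cat >> h.py <<'E'
def Rz(a): c,s=np.cos(a),np.sin(a);return np.array([[c,-s,0],[s,c,0],[0,0,1.]])
def W(p,pts): return (Rz(p[2])@np.atleast_2d(pts).T).T+[p[0],p[1],0]
def sieve_wire(z0=0):
    L=[]
    for z in(0,.13):
        c=[(-.016,-.1,z),(.016,-.1,z),(.016,.1,z),(-.016,.1,z)];L+=[(c[i],c[(i+1)%4]) for i in range(4)]
    L+=[((x,y,0),(x,y,.13)) for x in(-.016,.016) for y in(-.1,.1)]
    L+=[((0,y,.13),(0,y,.158)) for y in(-.07,.07)]
    return [(np.array(a)+[0,0,z0],np.array(b)+[0,0,z0]) for a,b in L]
def stand_wire(h):
    L=[]
    for y in(-.07,.07): L+=[((68e-3,y,h+.004),(0,y,h)),((0,y,h),(-.012,y,h+.014))]
    for x in (.0675,.0825): L+=[((x,-.11,h+.0045),(x,.11,h+.0045))]
    L+=[((.075,y,.01),(.075,y,.278)) for y in(-.118,.118)]
    return L
def draw(im,n,p,L,col,KT=None,sc=1,off=(0,0)):
    for a,b in L:
        q=proj(n,W(p,[a,b]),KT); q=(q-off)*sc
        cv2.line(im,tuple(int(v) for v in q[0]),tuple(int(v) for v in q[1]),col,1,cv2.LINE_AA)
E
cat > fit.py <<'E'
from h import *
from scipy.optimize import least_squares
T=lambda *a:np.array(a)/3.3+[210,135]-.35
S=lambda *a:np.array(a)/2.2+[200,85]-.3
st=[("top",T(472,163),(-.012,.07,.014)),("top",T(495,85),(.068,.07,.004)),("top",T(628,211),(-.012,-.07,.014)),("top",T(652,130),(.068,-.07,.004)),
("side",S(183,152),(-.012,.07,.014)),("side",S(130,127),(.068,.07,.004)),("side",S(272,92),(-.012,-.07,.014)),("side",S(220,72),(.068,-.07,.004))]
def f(p): return np.concatenate([proj(n,W(p,[(x,y,z+p[3])]))[0]-uv for n,uv,(x,y,z) in st])
a=least_squares(f,[.55,0,-.3,.22]);print(a.x,np.round(a.fun,1))
sv=[("top",T(65,230),(.016,.1,.13)),("top",T(284,218),(.016,-.1,.13)),("top",T(288,248),(-.016,-.1,.13)),("top",T(72,260),(-.016,.1,.13)),
("side",S(45,485),(-.016,.1,.13)),("side",S(85,492),(-.016,.1,.13))]
sv=sv[:4]
def g(p): return np.concatenate([proj(n,W(p,[q]))[0]-uv for n,uv,q in sv])
b=least_squares(g,[.54,.15,0.]);print(b.x,np.round(b.fun,1))
np.save("st.npy",a.x);np.save("sv.npy",b.x)
for n,off,sc,w,h in(("top",(210,135),3.3,240,160),("side",(200,85),2.2,200,265)):
    im=cv2.imread(f"pics/{n}0.png")[off[1]:off[1]+h,off[0]:off[0]+w];im=cv2.resize(im,None,fx=sc,fy=sc,interpolation=cv2.INTER_CUBIC)
    draw(im,n,a.x,stand_wire(a.x[3]),(0,0,255),None,sc,np.array(off)-.35);draw(im,n,b.x,sieve_wire(),(0,255,0),None,sc,np.array(off)-.35)
    cv2.imwrite(f"pics/{n}_fit.png",im)
E
python3 fit.py
```

```text
[ 0.57648694 -0.17766124 -0.30723651  0.23081688] [-0.5 -0.4  0.4 -1.4 -0.4 -0.2 -0.4 -0.6  0.8 -0.8  0.8  0.6  0.5  0.2
  0.   0.6]
[0.5456367  0.1516941  0.06298603] [ 0.4 -0.5  0.7 -0.8  0.1  0.5 -1.3  0.8]
```

View pics/top_fit.png

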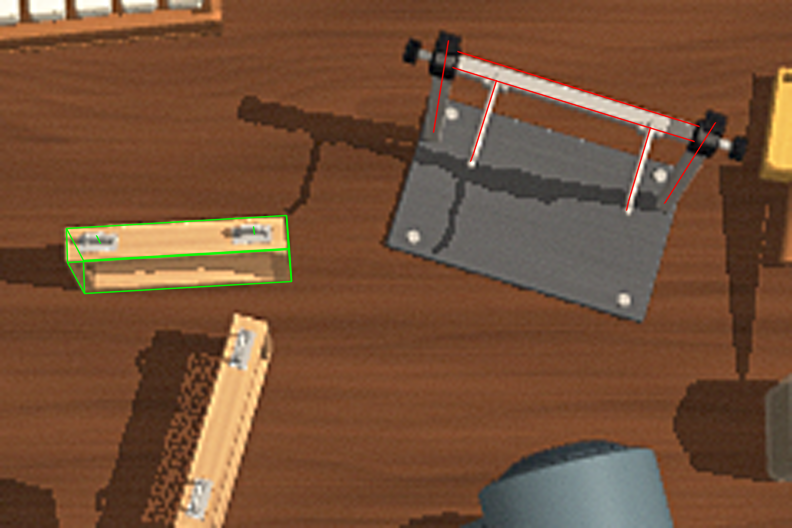

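View pics/side_fit.png

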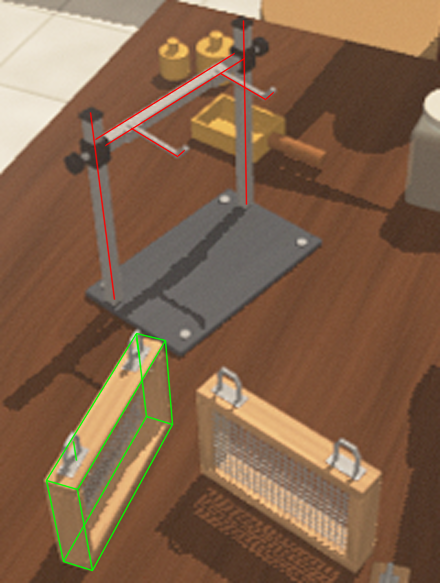

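Both fits land within about 1 px: the sieve is at (0.546, 0.152) with yaw 3.6°, the stand is at (0.576, -0.178) with yaw -17.6°, and the hook seat height is about 0.231. Now I move above the sieve.

```bash
cat >> h.py <<'E'
def plan(pos,th=None):
    s=get_state();R=s["orientation"];d=R.T@(np.array(pos)-s["ee_pos"])/.03
    cur=np.degrees(np.arctan2(R[1,0],R[0,0]))
    t=0 if th is None else ((cur-th+180)%360-180)/5
    print("t",round(s["t"],2),"pos",s["ee_pos"].round(4),"th",round(cur,2),"F",s["force"].round(1),"w",round(s["width"],4));print("shift units",d.round(3),"turn",round(t,3))
E
python3 - <<'E'
from h import *
plan([.41,-.2,.27],-30)
plan([.5456,.1517,.25],3.6)
for n,uv,z in(("jar",(463,258),.15),("tub",(173,250),.107),("mortar",(172,180),.07)): print(n,atz("top",uv,z).round(3))
E
```

```text
t 1.35 pos [ 0.1906 -0.5426  0.2313] th -70.64 F [-0.5  0.3 -0. ] w 0.0855
shift units [-8.349 -1.29  10.685] turn -8.129
t 1.35 pos [ 0.1906 -0.5426  0.2313] th -70.64 F [-0.5  0.3 -0. ] w 0.0855
shift units [-17.911  -0.625  18.835] turn -14.849
jar [ 0.389 -0.437  0.15 ]
tub [0.418 0.421 0.107]
mortar [0.646 0.442 0.07 ]
```

Request:
{"op": "apply_moves", "data": {"motion": [[0, -1, -1, 1.2, -1], [0, -2.2, -1.3, 2.8, -2.5], [0, -3.6, -1.3, 4.6, -4.2], [0, -5, -1.3, 6.4, -6], [0, -6, -1.3, 7.7, -7]]}}

```text
t: 1.98
ee_pos: [0.3497, -0.2945, 0.2706]
orientation: [[0.814, 0.001, 0.58], [-0.58, -0.001, 0.814], [0.001, -1.0, -0.0]]
force: [1.1, -0.4, 0.6]
width: 0.0857
```

```bash
python3 -c "
from h import *
plan([.42,-.05,.27],-10)"
```

```text
t 1.98 pos [ 0.3497 -0.2945  0.2706] th -35.49 F [ 1.1 -0.4  0.6] w 0.0857
shift units [-2.822  0.016  7.997] turn -5.097
```

Request:
{"op": "apply_moves", "data": {"motion": [[0, -0.5, 0, 1.4, -1], [0, -1.1, 0, 3.1, -2], [0, -1.7, 0, 4.8, -3.1], [0, -2.3, 0, 6.5, -4.1], [0, -2.8, 0, 8, -5.1]]}}

```text
t: 2.6
ee_pos: [0.4209, -0.0484, 0.2707]
orientation: [[0.985, 0.002, 0.17], [-0.17, -0.001, 0.985], [0.002, -1.0, -0.001]]
force: [-0.3, -0.7, -1.1]
width: 0.0858
```

```bash
python3 -c "
from h import *
plan([.5456,.1517,.25],3.6)"
```

```text
t 2.6 pos [ 0.4209 -0.0484  0.2707] th -9.79 F [-0.3 -0.7 -1.1] w 0.0858
shift units [2.962 0.692 7.281] turn -2.677
```

Request:
{"op": "apply_moves", "data": {"motion": [[0, 0.3, 0, 1.6, -0.6], [0, 0.9, 0.2, 3.4, -1.2], [0, 1.7, 0.4, 5.2, -2], [0, 2.5, 0.6, 6.6, -2.7], [0, 2.96, 0.7, 7.28, -2.7]]}}

```text
t: 3.22
ee_pos: [0.5465, 0.1539, 0.249]
orientation: [[0.998, 0.001, -0.068], [0.068, -0.001, 0.998], [0.001, -1.0, -0.001]]
force: [0.5, -0.2, -0.4]
width: 0.0854
```

Run:
```python
from h import *
b=np.load("sv.npy")
KT=info("wrist");im=camera("wrist")[:,:,::-1].copy();cv2.imwrite("pics/w1.png",im)
draw(im,"wrist",b,sieve_wire(),(0,255,0),KT);cv2.imwrite("pics/w1f.png",im)
plan([.5456,.1517,.104],3.6)
```

```text
t 3.27 pos [0.5478 0.1551 0.2484] th 3.89 F [ 3.4  1.4 -0.1] w 0.0851
shift units [-0.093  4.813 -0.113] turn 0.059
```

View pics/w1f.png

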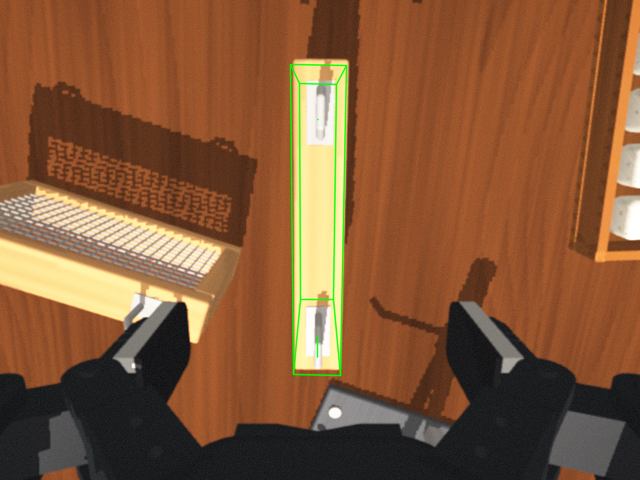

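Run:
```python
from h import *
from scipy.optimize import least_squares
KT=info("wrist");im=camera("wrist")[:,:,::-1].copy();cv2.imwrite("pics/w2.png",im)
plan([.5456,.1517,.104],3.6)
print("Bcorner",atz("wrist",(240,245),.13,KT),atz("top",(281,230),.13))
crop=cv2.resize(im[40:390,260:380],None,fx=1.7,fy=1.7);cv2.imwrite("pics/w2c.png",crop)
```

```text
t 3.33 pos [0.5466 0.1535 0.2487] th 3.86 F [-0.6 -0.3 -0.6] w 0.0856
shift units [-0.042  4.823 -0.053] turn 0.052
Bcorner [0.49869854 0.14341986 0.13      ] [0.47557015 0.09827901 0.13      ]
```

View pics/w2c.png

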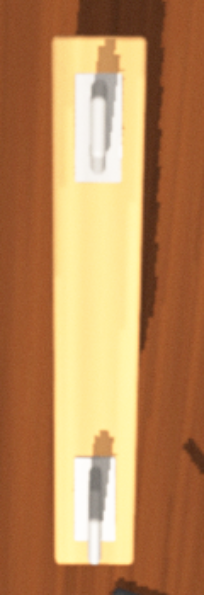

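Run:
```python
from h import *
from scipy.optimize import least_squares
KT=info("wrist")
for uv in [(200,335),(213,293)]: print("B",atz("wrist",uv,.13,KT).round(3))
P=[((52,38),(-.016,.1)),((146,38),(.016,.1)),((133,563),(.016,-.1)),((54,563),(-.016,-.1))]
def g(p): return np.concatenate([proj("wrist",W(p,[(*q,.13)]),KT)[0]-(np.array(u)/1.7+[260,40]) for u,q in P])
b=least_squares(g,[.54,.15,0.]);print(b.x,np.round(b.fun,1));np.save("svw.npy",b.x)
plan([b.x[0],b.x[1],.104],np.degrees(b.x[2]))
```

```text
B [0.472 0.077 0.13 ]
B [0.48  0.108 0.13 ]
[0.54497662 0.15313282 0.05653553] [-0.6 -1.4  0.5 -0.8  0.   1.8  0.   1.4]
t 3.33 pos [0.5466 0.1535 0.2487] th 3.86 F [-0.6 -0.3 -0.6] w 0.0856
shift units [-6.000e-02  4.823e+00 -4.000e-03] turn 0.124
```

Request:
{"op": "apply_moves", "data": {"motion": [[0.1, -0.06, 0.8, 0, 0.1], [0.1, -0.06, 2, 0, 0.1], [0.1, -0.06, 3.4, 0, 0.1], [0.1, -0.06, 4.5, 0, 0.1], [0.1, -0.06, 4.9, 0, 0.1]]}}

```text
t: 3.95
ee_pos: [0.5428, 0.1522, 0.1]
orientation: [[0.998, -0.003, -0.058], [0.058, -0.001, 0.998], [-0.003, -1.0, -0.001]]
force: [0.6, -0.5, 0.7]
width: 0.0767
```

Request:
{"op": "apply_moves", "data": {"motion": [[0.3, 0, 0, 0, 0], [0.5, 0, 0, 0, 0], [0.7, 0, 0, 0, 0], [0.9, 0, 0, 0, 0], [1, 0, 0, 0, 0]]}}

```text
t: 4.58
ee_pos: [0.5448, 0.1523, 0.1019]
orientation: [[0.998, 0.002, -0.058], [0.058, -0.001, 0.998], [0.002, -1.0, -0.001]]
force: [0.5, -0.1, 7.2]
width: 0.0313
```

Request:
{"op": "apply_moves", "data": {"motion": [[1, 0, 0, 0, 0], [1, 0, 0, 0, 0], [1, 0, 0, 0, 0], [1, 0, 0, 0, 0], [1, 0, 0, 0, 0]]}}

```text
t: 5.2
ee_pos: [0.5447, 0.1523, 0.1019]
orientation: [[0.998, 0.002, -0.058], [0.058, -0.001, 0.998], [0.001, -1.0, -0.001]]
force: [-0.5, 0.1, 0.8]
width: 0.0311
```

Run:
```python
from h import *
plan([.5,.1,.24],0)
for n in("side","wrist"): cv2.imwrite(f"pics/{n}3.png",camera(n)[:,:,::-1])
```

```text
t 5.2 pos [0.5447 0.1523 0.1019] th 3.31 F [-0.5  0.1  0.8] w 0.0311
shift units [-1.581 -4.603 -1.662] turn 0.662
```

View pics/side3.png

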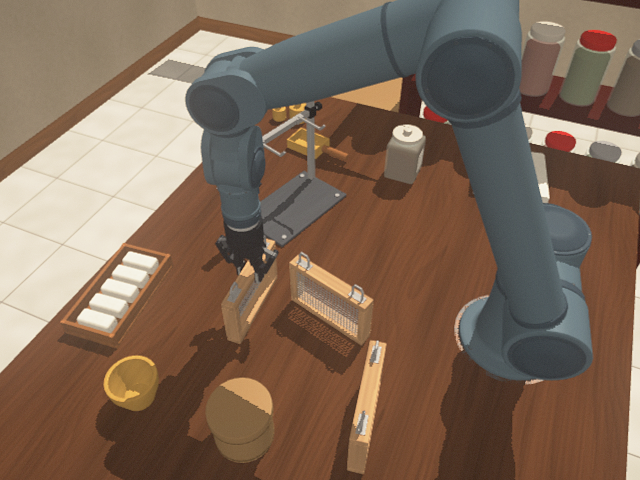

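View pics/wrist3.png

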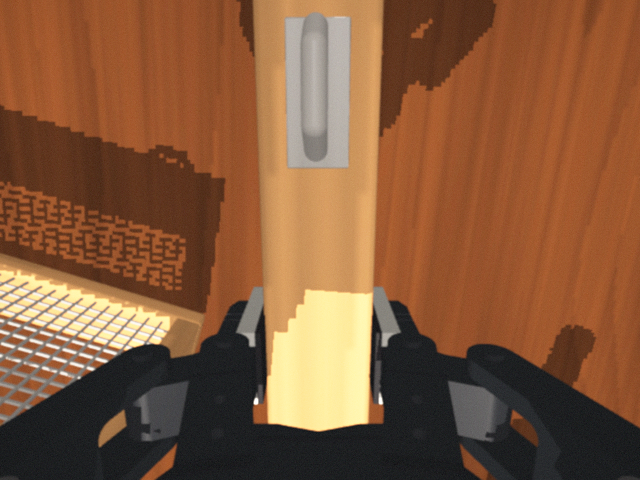

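Request:
{"op": "apply_moves", "data": {"motion": [[1, 0, -0.3, 0, 0], [1, 0, -0.9, 0, 0], [1, 0, -1.8, 0, 0], [1, 0, -2.6, 0, 0], [1, 0, -3, 0, 0]]}}

```text
t: 5.92
ee_pos: [0.5447, 0.1525, 0.193]
orientation: [[0.998, 0.002, -0.058], [0.058, -0.001, 0.998], [0.002, -1.0, -0.001]]
force: [1.4, -0.0, -4.3]
width: 0.0312
```

Request:
{"op": "apply_moves", "data": {"motion": [[1, 0, -0.5, 0, 0], [1, 0, -1.2, 0, 0], [1, 0, -2, 0, 0], [1, 0, -2.5, 0, 0], [1, 0, -2.7, 0, 0]]}}

```text
t: 6.55
ee_pos: [0.5445, 0.1527, 0.2742]
orientation: [[0.998, 0.002, -0.058], [0.058, -0.001, 0.998], [0.002, -1.0, -0.001]]
force: [-0.0, 0.4, -4.6]
width: 0.031
```

Run:
```python
from h import *
a=np.load("st.npy")
p=W(a,[(-.1,0,0)])[0]
plan([p[0],p[1],.272],np.degrees(a[2]));plan([.5,0,.272],-7)
for n in("side","wrist"): cv2.imwrite(f"pics/{n}4.png",camera(n)[:,:,::-1])
```

```text
t 6.55 pos [0.5445 0.1527 0.2742] th 3.32 F [-0.   0.4 -4.6] w 0.031
shift units [-2.688  0.079 -9.864] turn 4.184
t 6.55 pos [0.5445 0.1527 0.2742] th 3.32 F [-0.   0.4 -4.6] w 0.031
shift units [-1.777  0.076 -4.994] turn 2.063
```

View pics/side4.png

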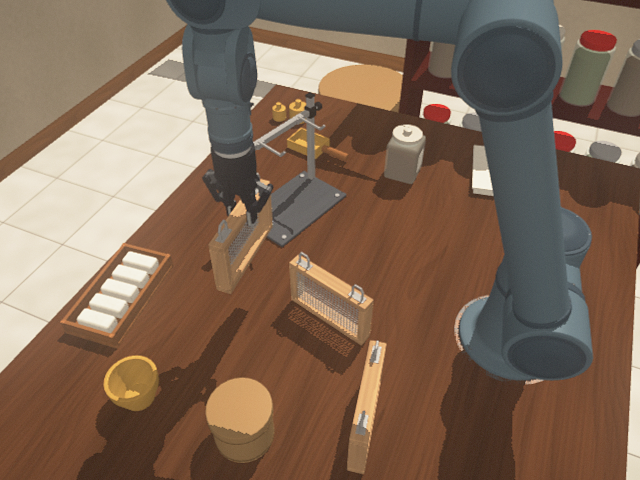

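Request:
{"op": "apply_moves", "data": {"motion": [[1, -0.6, 0, -0.5, 0.2], [1, -1.2, 0, -1.5, 0.7], [1, -1.6, 0, -2.8, 1.3], [1, -1.8, 0, -4, 1.8], [1, -1.8, 0, -4.8, 2.1]]}}

```text
t: 7.28
ee_pos: [0.4976, 0.0044, 0.2728]
orientation: [[0.992, -0.0, 0.127], [-0.127, -0.001, 0.992], [-0.0, -1.0, -0.001]]
force: [0.1, 0.2, -3.9]
width: 0.0312
```

Run:
```python
from h import *
a=np.load("st.npy")
p=W(a,[(-.1,0,0)])[0]
plan([p[0],p[1],.272],np.degrees(a[2]))
```

```text
t 7.28 pos [0.4976 0.0044 0.2728] th -7.3 F [ 0.1  0.2 -3.9] w 0.0312
shift units [ 0.099  0.031 -5.091] turn 2.06
```

Request:
{"op": "apply_moves", "data": {"motion": [[1, 0, 0, -0.6, 0.2], [1, 0, 0, -1.8, 0.7], [1, 0, 0, -3.2, 1.4], [1, 0.1, 0, -4.5, 1.9], [1, 0.1, 0, -5.1, 2.06]]}}

```text
t: 7.9
ee_pos: [0.4804, -0.1492, 0.2718]
orientation: [[0.952, -0.002, 0.305], [-0.305, -0.0, 0.952], [-0.002, -1.0, -0.001]]
force: [-0.1, 0.2, -4.9]
width: 0.0309
```

Run:
```python
from h import *
a=np.load("st.npy")
p=W(a,[(-.1,0,0)])[0]
plan([p[0],p[1],.2],np.degrees(a[2]))
for n in("side","top","wrist"): cv2.imwrite(f"pics/{n}5.png",camera(n)[:,:,::-1])
```

```text
t 7.9 pos [ 0.4804 -0.1492  0.2718] th -17.75 F [-0.1  0.2 -4.9] w 0.0309
shift units [0.011 2.392 0.065] turn -0.029
```

View pics/wrist5.png

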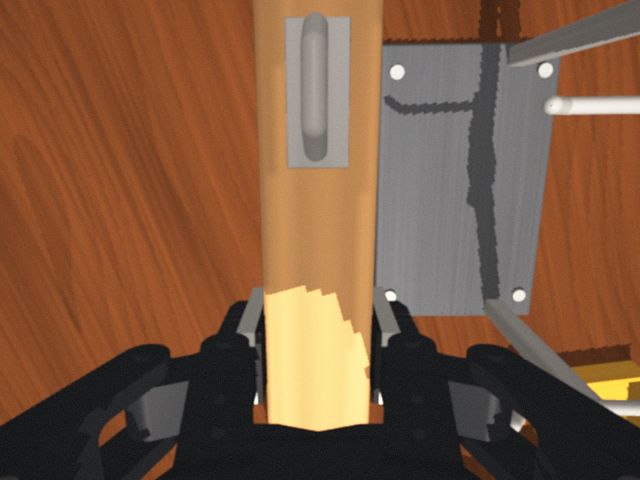

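View pics/side5.png

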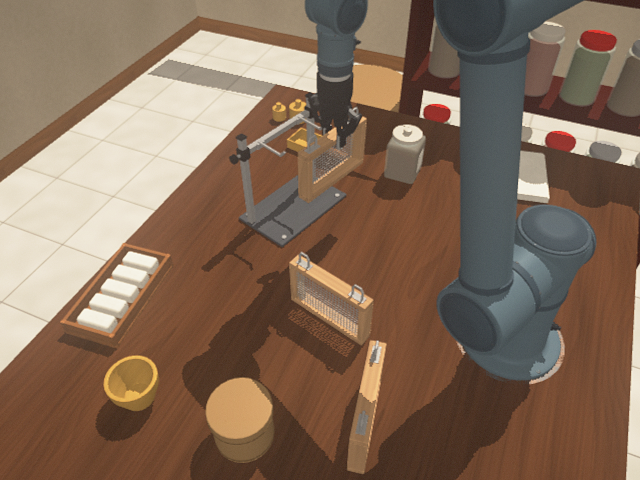

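Run:
```python
from h import *
a=np.load("st.npy");KT=info("wrist")
print(proj("wrist",W(a,[(-.012,.07,a[3]+.014),(0.03,.07,a[3]+.002)]),KT))
im=cv2.imread("pics/wrist5.png");draw(im,"wrist",a,stand_wire(a[3]),(0,0,255),KT)
s=get_state();R=s["orientation"]
b=(s["ee_pos"][0],s["ee_pos"][1],np.arctan2(R[1,0],R[0,0]))
draw(im,"wrist",b,sieve_wire(s["ee_pos"][2]-.1019),(0,255,0),KT)
cv2.imwrite("pics/wrist5f.png",im)
zt=s["ee_pos"][2]-.1019+.131
for uv in [(315,17),(315,168),(315,92)]: print(R.T@(atz("wrist",uv,zt,KT)-s["ee_pos"]))
```

```text
[[554.39582015 110.53974638]
 [642.17911924 111.18061705]]
[-0.00205099 -0.02908323  0.09059771]
[-0.00211742 -0.02908852  0.05461786]
[-0.00208255 -0.02908575  0.07350606]
```

View pics/wrist5f.png

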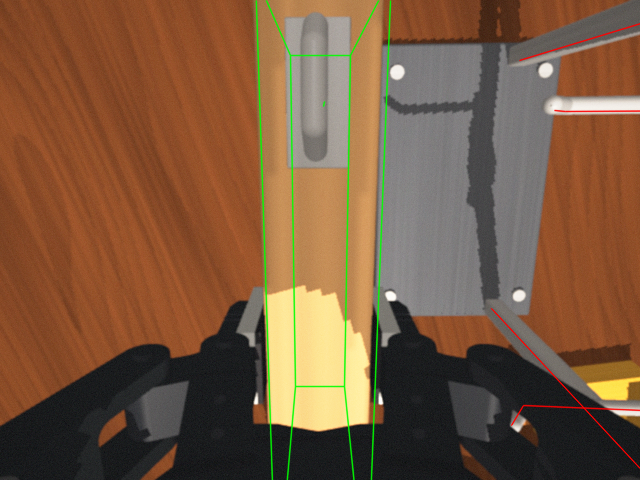

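Request:
{"op": "apply_moves", "data": {"motion": [[1, 0, 0.4, 0, 0], [1, 0, 1.1, 0, 0], [1, 0, 1.9, 0, 0], [1, 0, 2.4, 0, 0], [1, 0, 2.5, 0, 0]]}}

```text
t: 8.68
ee_pos: [0.4797, -0.1464, 0.1958]
orientation: [[0.953, -0.004, 0.302], [-0.302, 0.002, 0.953], [-0.004, -1.0, 0.001]]
force: [0.9, -0.9, -4.6]
width: 0.0311
```

Run:
```python
from h import *
a=np.load("st.npy");KT=info("wrist");np.save("KT6.npy",np.array([KT[1]]))
plan([0.4804,-.1492,.196],-17.6)
KT=info("wrist")
for n in("side","top","wrist"): cv2.imwrite(f"pics/{n}6.png",camera(n)[:,:,::-1])
im=cv2.imread("pics/wrist6.png");draw(im,"wrist",a,stand_wire(a[3]),(0,0,255),KT)
cv2.imwrite("pics/wrist6f.png",im)
im=cv2.imread("pics/side6.png");cv2.imwrite("pics/side6c.png",cv2.resize(im[85:225,220:400],None,fx=4.4,fy=4.2,interpolation=cv2.INTER_CUBIC))
```

```text
t 8.68 pos [ 0.4797 -0.1464  0.1958] th -17.59 F [ 0.9 -0.9 -4.6] w 0.0311
shift units [ 0.051 -0.008 -0.08 ] turn 0.002
```

View pics/wrist6f.png

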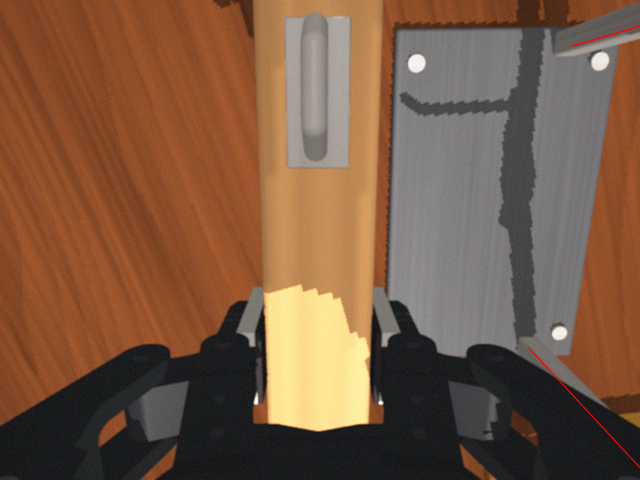

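View pics/side6c.png

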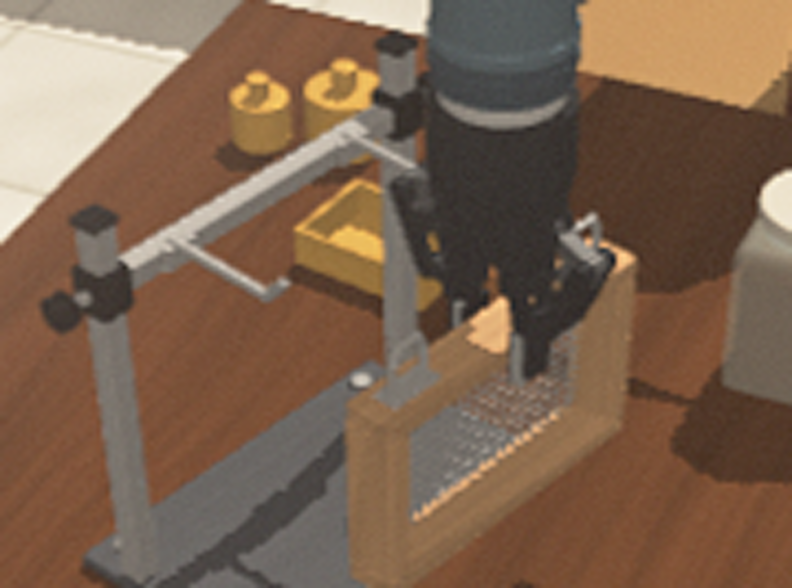

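```bash
cat > ov.py <<'E'
from h import *
import sys
def ov(tag,x0,y0,w,hh,sc,dz=.0035,h=None,dy=.002,dx=-.001):
    a=np.load("st.npy").copy()
    # stand shift dy along stand y from the wrist view
    if h is None:h=a[3]
    p=W(a,[(0,dy,0)])[0];a[0],a[1]=p[0],p[1]
    s=get_state();R=s["orientation"];e=s["ee_pos"]
    b=np.array([e[0],e[1],np.arctan2(R[1,0],R[0,0])]);q=W(b,[(dx,dz,0)])[0];b[:2]=q[:2];zl=e[2]-.1019
    im=cv2.imread(f"pics/side{tag}.png")[y0:y0+hh,x0:x0+w];im=cv2.resize(im,None,fx=sc,fy=sc,interpolation=cv2.INTER_CUBIC)
    cv2.imwrite(f"pics/side{tag}z.png",im)
    draw(im,"side",a,stand_wire(h),(0,0,255),None,sc,np.array([x0,y0])-.4);draw(im,"side",b,sieve_wire(zl),(0,255,0),None,sc,np.array([x0,y0])-.4)
    cv2.imwrite(f"pics/side{tag}o.png",im)
    rel=Rz(-a[2])@(np.array([b[0],b[1],0])-[a[0],a[1],0])
    print("sieve in stand",rel.round(4),"dyaw",np.degrees(b[2]-a[2]).round(2),"eye-seat z",round(zl+.158-h,4))
if __name__=="__main__": ov(sys.argv[1],235,95,150,110,5.3)
E
python3 ov.py 6
```

```text
sieve in stand [-0.1012  0.0014  0.    ] dyaw -0.03 eye-seat z 0.023
```

View pics/side6o.png

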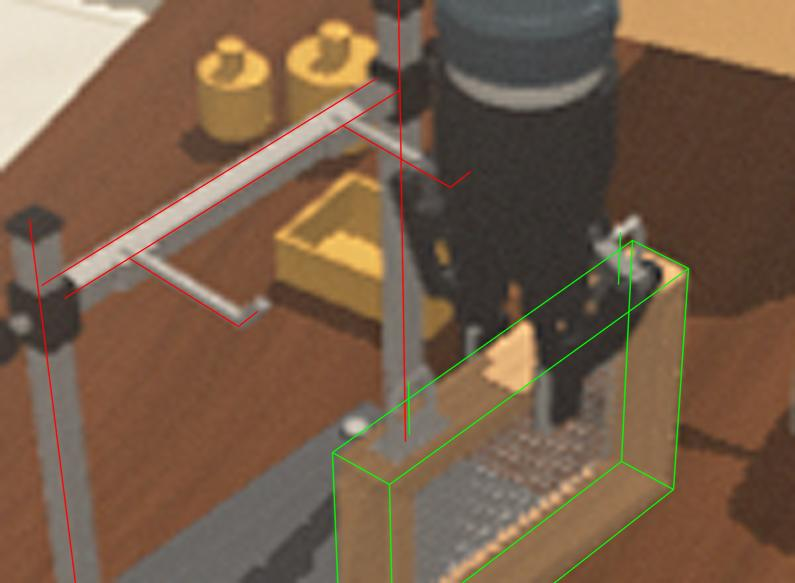

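View pics/side6z.png

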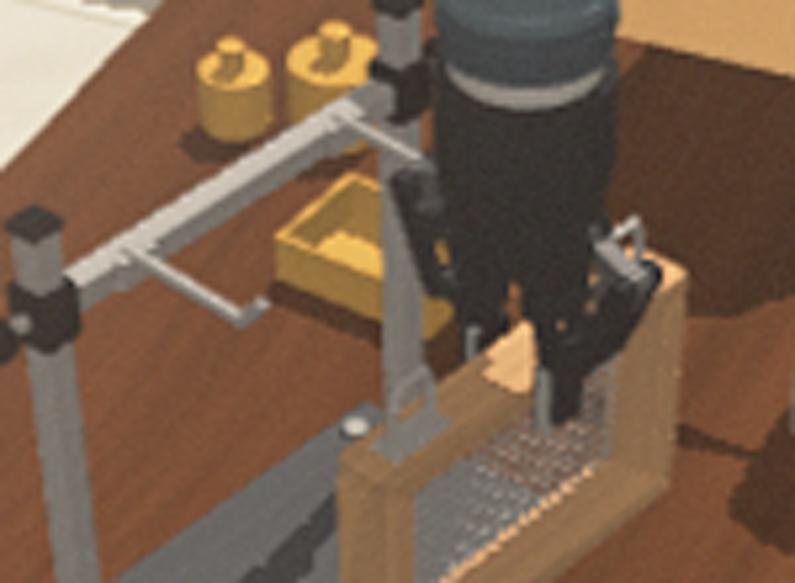

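Run:
```python
from ov import *
ov("6",250,135,80,60,10,dz=.001,dy=0)
```

```text
sieve in stand [-0.1012  0.0009  0.    ] dyaw -0.03 eye-seat z 0.023
```

View pics/side6o.png

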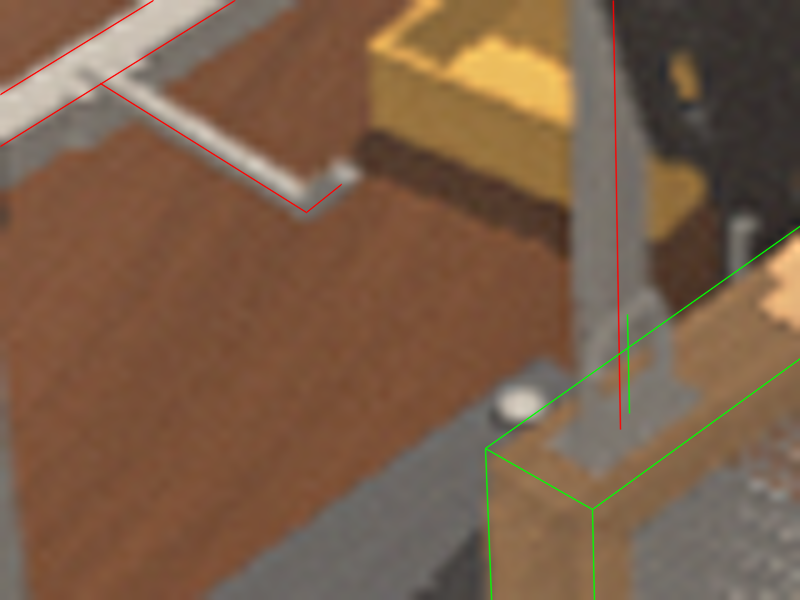

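View pics/side6z.png

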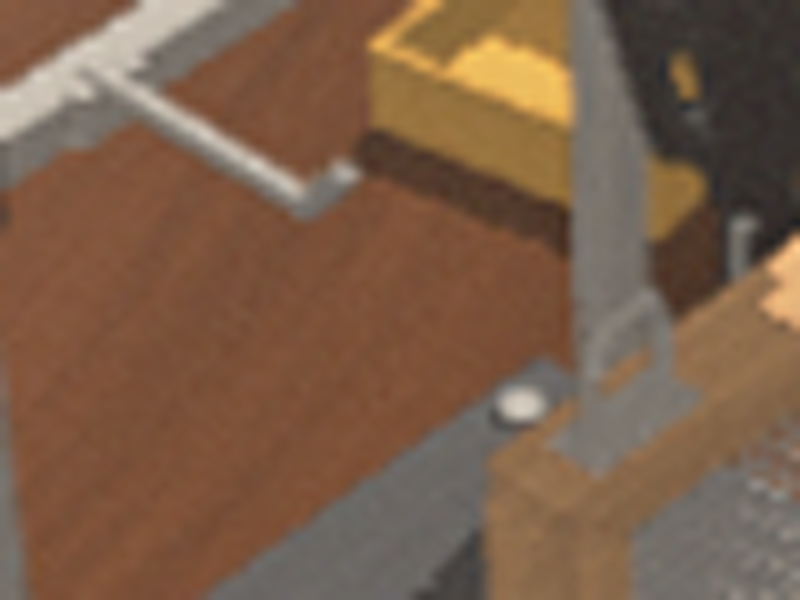

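Request:
{"op": "apply_moves", "data": {"motion": [[1, 0.3, 0, -0.03, 0], [1, 0.9, 0, -0.03, 0], [1, 1.6, 0, -0.03, 0], [1, 2, 0, -0.03, 0], [1, 2.1, 0, -0.03, 0]]}}

```text
t: 9.45
ee_pos: [0.5417, -0.1679, 0.1978]
orientation: [[0.953, -0.0, 0.303], [-0.303, 0.0, 0.953], [-0.0, -1.0, 0.0]]
force: [1.0, -0.4, -4.3]
width: 0.031
```

Run:
```python
from ov import *
plan([0.5,-.1492,.196],-17.6)
for n in("side","wrist"): cv2.imwrite(f"pics/{n}7.png",camera(n)[:,:,::-1])
ov("7",235,95,120,90,6.6,dz=.001,dy=0,h=.2325)
```

```text
t 9.45 pos [ 0.5417 -0.1679  0.1978] th -17.63 F [ 1.  -0.4 -4.3] w 0.031
shift units [-1.512  0.059  0.172] turn -0.007
sieve in stand [-0.0382 -0.      0.    ] dyaw -0.02 eye-seat z 0.0212
```

View pics/wrist7.png

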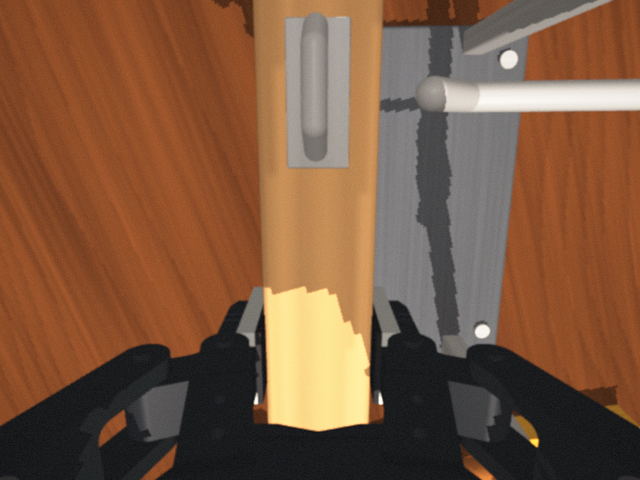

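View pics/side7z.png

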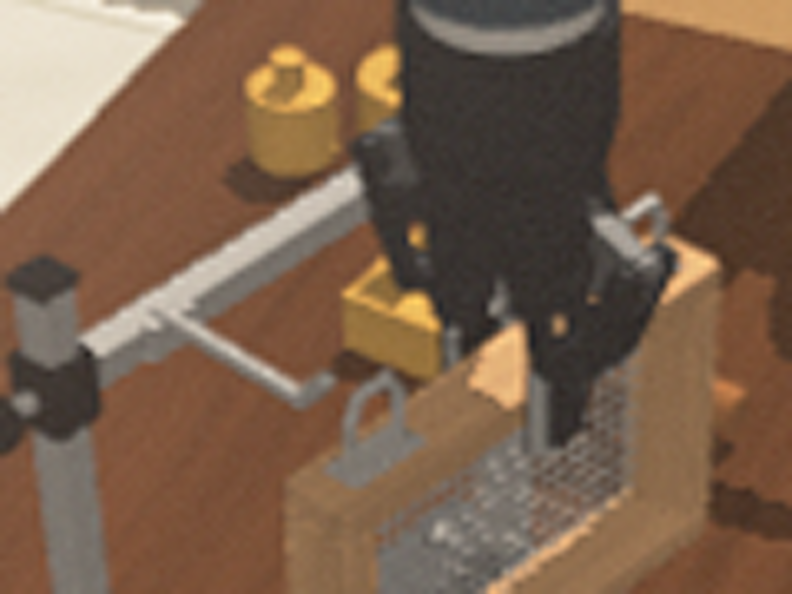

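View pics/side7o.png

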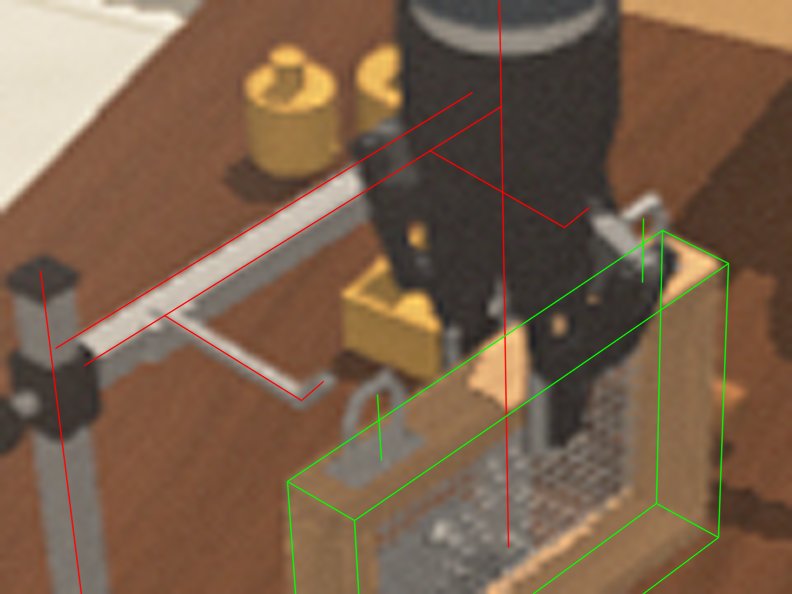

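Run:
```python
from h import *
KT=info("wrist");s=get_state();R=s["orientation"];e=s["ee_pos"]
f=lambda uv,z:(R.T@(atz("wrist",uv,z,KT)-e)).round(4)
for h in(.2305,.2325,.2345): print(h,"tip",f((432,93),h+.015),"rod",f((560,96),h+.0005),f((632,96),h+.001))
zl=e[2]-.1019
print("plate",f((318,17),zl+.131),f((318,168),zl+.131),"eye top arc",f((315,25),zl+.16),f((315,132),zl+.16), "c",f((315,80),zl+.161),f((287,90),zl+.131),f((349,90),zl+.131))
```

```text
0.2305 tip [ 0.0225 -0.0479  0.0721] rod [ 0.0571 -0.0334  0.0723] [ 0.0742 -0.0339  0.0723]
0.2325 tip [ 0.022  -0.0499  0.072 ] rod [ 0.056  -0.0354  0.0722] [ 0.0728 -0.0359  0.0722]
0.2345 tip [ 0.0215 -0.0519  0.0719] rod [ 0.055  -0.0374  0.0721] [ 0.0714 -0.0379  0.0721]
plate [-0.0013 -0.0291  0.0906] [-0.0013 -0.0291  0.0546] eye top arc [-0.0019 -0.0581  0.0831] [-0.0019 -0.0581  0.0644] c [-0.0019 -0.0591  0.0737] [-0.0091 -0.0291  0.074 ] [ 0.0064 -0.0291  0.074 ]
```

Request:
{"op": "apply_moves", "data": {"motion": [[1, 0.15, 0, -0.035, 0], [1, 0.3, 0, -0.035, 0], [1, 0.45, 0, -0.035, 0], [1, 0.5, 0, -0.035, 0], [1, 0.5, 0, -0.035, 0]]}}

```text
t: 10.18
ee_pos: [0.5548, -0.173, 0.1975]
orientation: [[0.953, -0.001, 0.303], [-0.303, 0.0, 0.953], [-0.001, -1.0, 0.0]]
force: [0.7, -0.4, -3.8]
width: 0.0311
```

Run:
```python
from ov import *
plan([0.5,-.1492,.197],-17.6)
for n in("side","wrist"): cv2.imwrite(f"pics/{n}8.png",camera(n)[:,:,::-1])
ov("8",255,120,80,60,10,dz=.001,dy=0,h=.2325)
```

```text
t 10.18 pos [ 0.5548 -0.173   0.1975] th -17.63 F [ 0.7 -0.4 -3.8] w 0.0311
shift units [-1.981  0.021  0.203] turn -0.005
sieve in stand [-0.0233 -0.0011  0.    ] dyaw -0.03 eye-seat z 0.0211
```

View pics/wrist8.png

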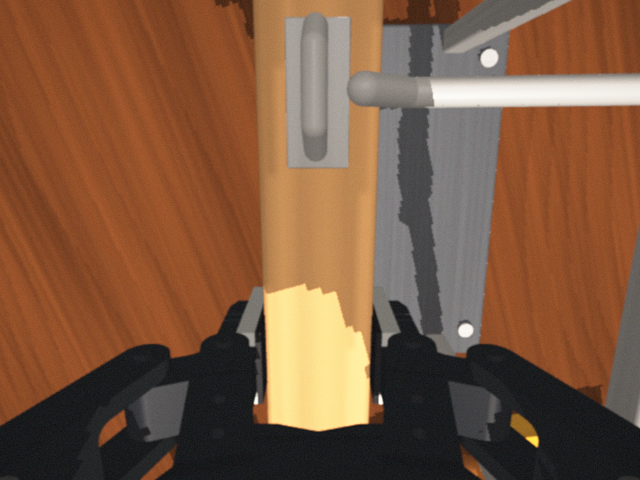

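View pics/side8z.png

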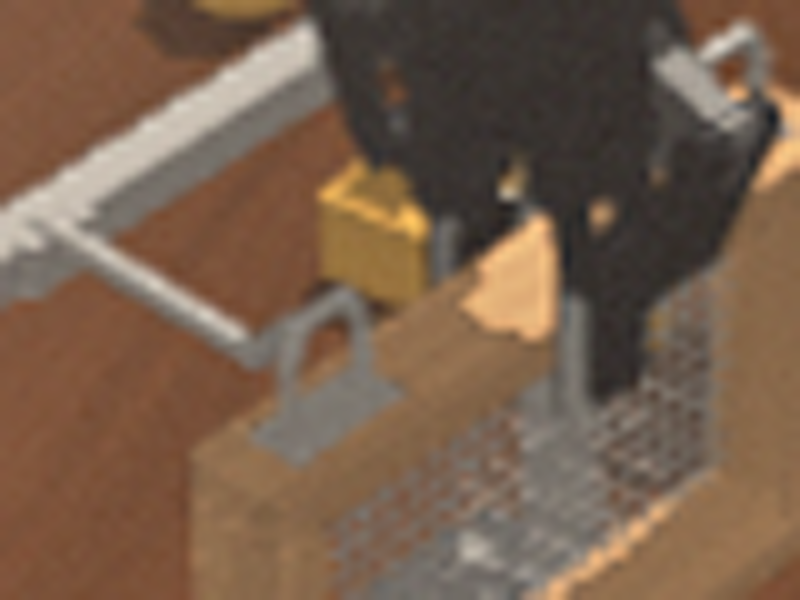

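Request:
{"op": "apply_moves", "data": {"motion": [[1, 0.06, 0, 0, 0], [1, 0.12, 0, 0, 0], [1, 0.18, 0, 0, 0], [1, 0.22, 0, 0, 0], [1, 0.22, 0, 0, 0]]}}

```text
t: 10.9
ee_pos: [0.561, -0.175, 0.1975]
orientation: [[0.953, -0.001, 0.303], [-0.303, 0.001, 0.953], [-0.001, -1.0, 0.0]]
force: [0.3, 0.1, -4.3]
width: 0.031
```

Request:
{"op": "apply_moves", "data": {"motion": [[1, 0.03, 0, 0, 0], [1, 0.06, 0, 0, 0], [1, 0.1, 0, 0, 0], [1, 0.13, 0, 0, 0], [1, 0.15, 0, 0, 0]]}}

```text
t: 11.52
ee_pos: [0.5654, -0.1764, 0.1975]
orientation: [[0.953, -0.001, 0.303], [-0.303, 0.0, 0.953], [-0.001, -1.0, 0.0]]
force: [-0.5, 0.0, -4.4]
width: 0.0308
```

Run:
```python
from ov import *
plan([0.5,-.1492,.197],-17.6)
for n in("side","wrist"): cv2.imwrite(f"pics/{n}9.png",camera(n)[:,:,::-1])
ov("9",250,120,80,60,10,dz=.001,dy=0,h=.2325)
```

```text
t 11.53 pos [ 0.5654 -0.1764  0.1975] th -17.63 F [-0.5  0.  -4.4] w 0.0308
shift units [-2.35   0.02   0.203] turn -0.006
sieve in stand [-0.012  -0.0011  0.    ] dyaw -0.03 eye-seat z 0.0211
```

View pics/wrist9.png

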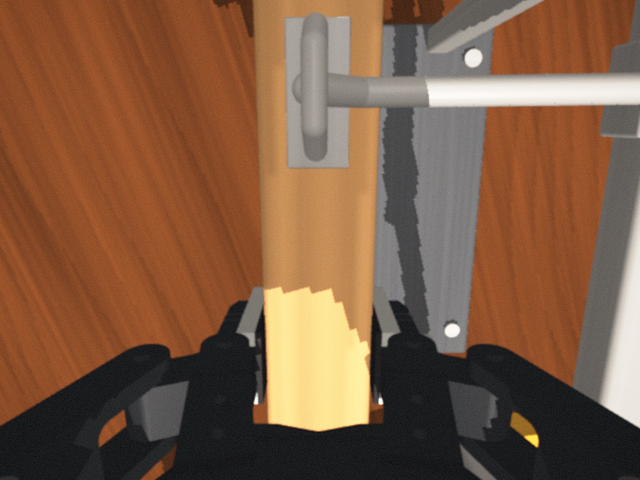

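View pics/side9z.png

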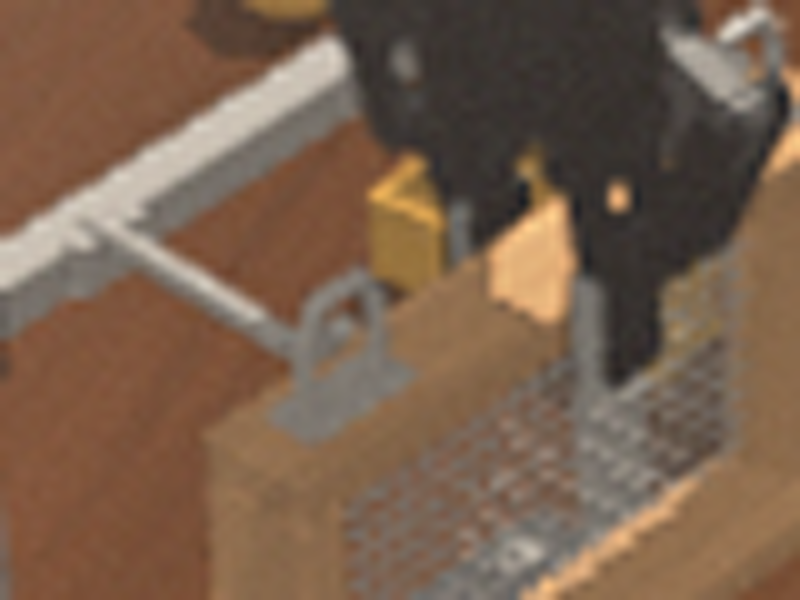

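Request:
{"op": "apply_moves", "data": {"motion": [[1, 0.07, 0, 0, 0], [1, 0.14, 0, 0, 0], [1, 0.21, 0, 0, 0], [1, 0.28, 0, 0, 0], [1, 0.3, 0, 0, 0]]}}

```text
t: 12.25
ee_pos: [0.5741, -0.1791, 0.1974]
orientation: [[0.953, -0.001, 0.303], [-0.303, 0.001, 0.953], [-0.001, -1.0, 0.0]]
force: [0.7, -0.6, -4.0]
width: 0.0313
```

Request:
{"op": "apply_moves", "data": {"motion": [[1, 0.08, 0, 0, 0], [1, 0.16, 0, 0, 0], [1, 0.24, 0, 0, 0], [1, 0.32, 0, 0, 0], [1, 0.32, 0, 0, 0]]}}

```text
t: 12.88
ee_pos: [0.5834, -0.1821, 0.1974]
orientation: [[0.953, -0.001, 0.303], [-0.303, 0.0, 0.953], [-0.001, -1.0, 0.0]]
force: [0.4, 0.1, -3.8]
width: 0.031
```

Run:
```python
from ov import *
plan([0.5,-.1492,.197],-17.6)
for n in("side","wrist","top"): cv2.imwrite(f"pics/{n}10.png",camera(n)[:,:,::-1])
ov("10",250,110,110,80,7,dz=.001,dy=0,h=.2325)
im=cv2.imread("pics/top10.png");cv2.imwrite("pics/top10c.png",cv2.resize(im[130:240,310:450],None,fx=5,fy=5,interpolation=cv2.INTER_CUBIC))
```

```text
t 12.88 pos [ 0.5834 -0.1821  0.1974] th -17.63 F [ 0.4  0.1 -3.8] w 0.031
shift units [-2.984  0.015  0.204] turn -0.006
sieve in stand [ 0.0067 -0.0011  0.    ] dyaw -0.03 eye-seat z 0.021
```

View pics/wrist10.png

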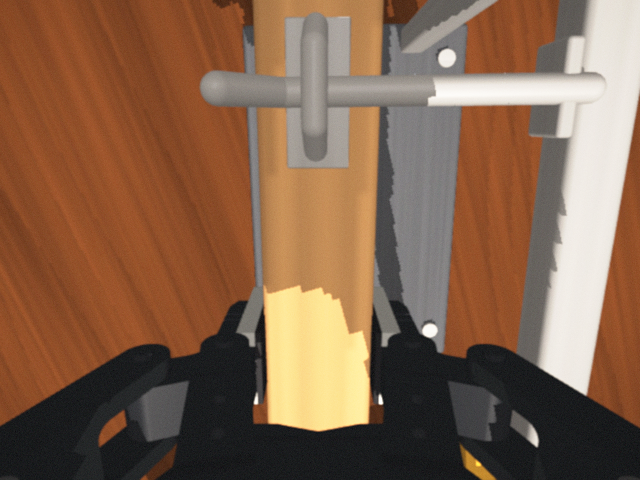

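View pics/side10z.png

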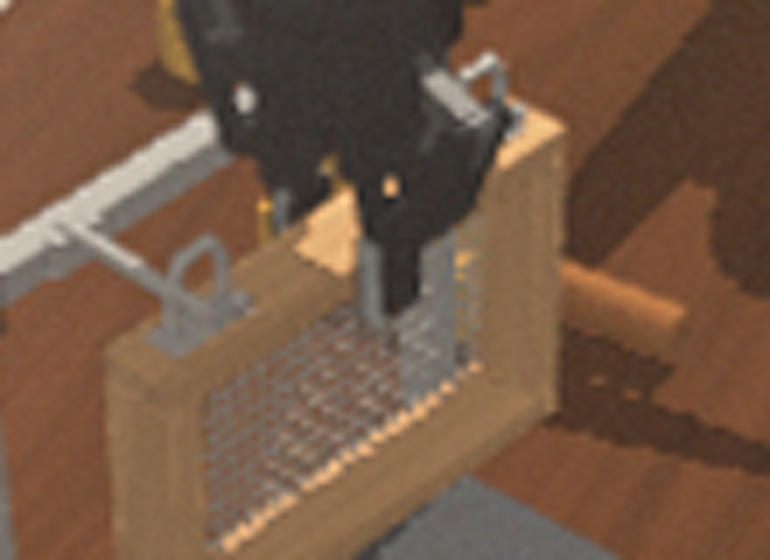

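View pics/top10c.png

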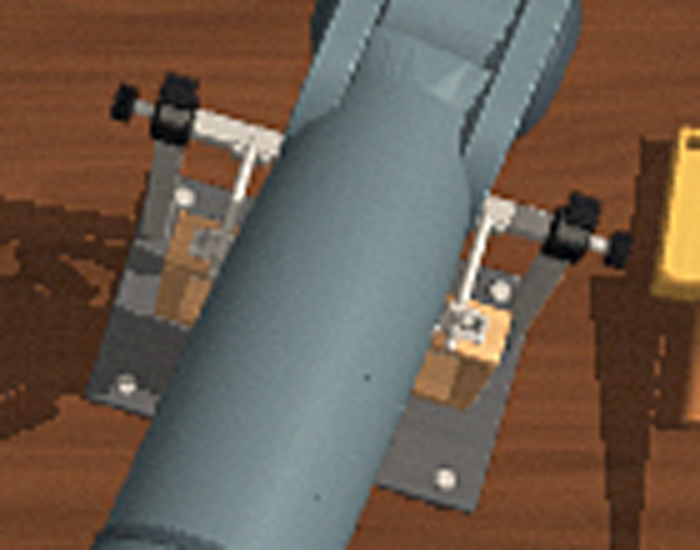

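Request:
{"op": "apply_moves", "data": {"motion": [[1, 0, 0.1, 0, 0], [1, 0, 0.2, 0, 0], [1, 0, 0.3, 0, 0], [1, 0, 0.4, 0, 0], [1, 0, 0.42, 0, 0]]}}

```text
t: 13.65
ee_pos: [0.5829, -0.1819, 0.1844]
orientation: [[0.953, -0.002, 0.303], [-0.303, 0.001, 0.953], [-0.002, -1.0, 0.0]]
force: [0.4, 0.5, -4.6]
width: 0.0313
```

Request:
{"op": "apply_moves", "data": {"motion": [[1, 0, 0.02, 0, 0], [1, 0, 0.04, 0, 0], [1, 0, 0.06, 0, 0], [1, 0, 0.06, 0, 0], [1, 0, 0.06, 0, 0]]}}

```text
t: 14.28
ee_pos: [0.583, -0.182, 0.1827]
orientation: [[0.953, -0.002, 0.303], [-0.303, 0.001, 0.953], [-0.002, -1.0, 0.0]]
force: [-0.2, -0.4, -4.5]
width: 0.0308
```

Request:
{"op": "apply_moves", "data": {"motion": [[1, 0, 0.01, 0, 0], [1, 0, 0.03, 0, 0], [1, 0, 0.04, 0, 0], [1, 0, 0.04, 0, 0], [1, 0, 0.04, 0, 0]]}}

```text
t: 14.9
ee_pos: [0.583, -0.1819, 0.1815]
orientation: [[0.953, -0.002, 0.303], [-0.303, 0.001, 0.953], [-0.002, -1.0, 0.0]]
force: [-0.8, 0.3, -4.4]
width: 0.0311
```

Request:
{"op": "apply_moves", "data": {"motion": [[1, 0, 0.01, 0, 0], [1, 0, 0.02, 0, 0], [1, 0, 0.03, 0, 0], [1, 0, 0.03, 0, 0], [1, 0, 0.03, 0, 0]]}}

```text
t: 15.52
ee_pos: [0.583, -0.1819, 0.1806]
orientation: [[0.953, -0.002, 0.303], [-0.303, 0.001, 0.953], [-0.002, -1.0, 0.0]]
force: [0.3, 0.2, -5.4]
width: 0.031
```

Request:
{"op": "apply_moves", "data": {"motion": [[1, 0, 0.01, 0, 0], [1, 0, 0.02, 0, 0], [1, 0, 0.03, 0, 0], [1, 0, 0.03, 0, 0], [1, 0, 0.03, 0, 0]]}}

```text
t: 16.15
ee_pos: [0.5831, -0.182, 0.1801]
orientation: [[0.953, -0.001, 0.303], [-0.303, 0.0, 0.953], [-0.001, -1.0, 0.0]]
force: [-1.2, 1.2, 0.8]
width: 0.0306
```

Request:
{"op": "apply_moves", "data": {"motion": [[1, 0, 0.01, 0, 0], [1, 0, 0.02, 0, 0], [1, 0, 0.03, 0, 0], [1, 0, 0.03, 0, 0], [1, 0, 0.03, 0, 0]]}}

```text
t: 16.77
ee_pos: [0.5833, -0.1821, 0.1798]
orientation: [[0.953, -0.0, 0.303], [-0.303, 0.0, 0.953], [-0.0, -1.0, -0.0]]
force: [-2.9, 1.3, 5.8]
width: 0.0309
```

Run:
```python
from ov import *
s=get_state();print(s["force"],s["ft_torque"],s["ee_pos"]);R=s["orientation"];print("torque in tool x,y,z",R.T@s["ft_torque"])
for n in("side","wrist","top"): cv2.imwrite(f"pics/{n}11.png",camera(n)[:,:,::-1])
ov("11",250,110,110,80,7,dz=.001,dy=0,h=.2325)
im=cv2.imread("pics/top11.png");cv2.imwrite("pics/top11c.png",cv2.resize(im[130:240,310:450],None,fx=5,fy=5,interpolation=cv2.INTER_CUBIC))
```

```text
[-2.9051633   1.2915166   5.78496329] [ 0.20741398  0.47795663 -0.04534045] [ 0.58326509 -0.1820596   0.17984509]
torque in tool x,y,z [0.05295841 0.04530231 0.51832611]
sieve in stand [ 0.0068 -0.0011  0.    ] dyaw -0.03 eye-seat z 0.0034
```

View pics/side11z.png

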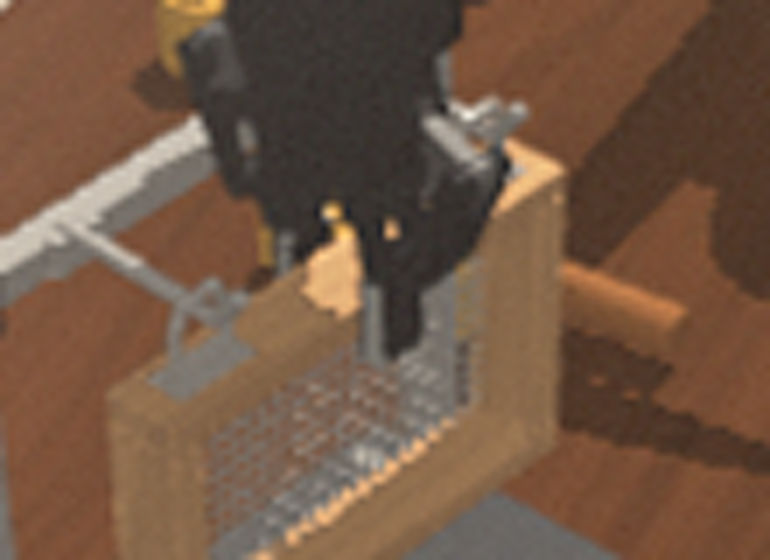

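View pics/top11c.png

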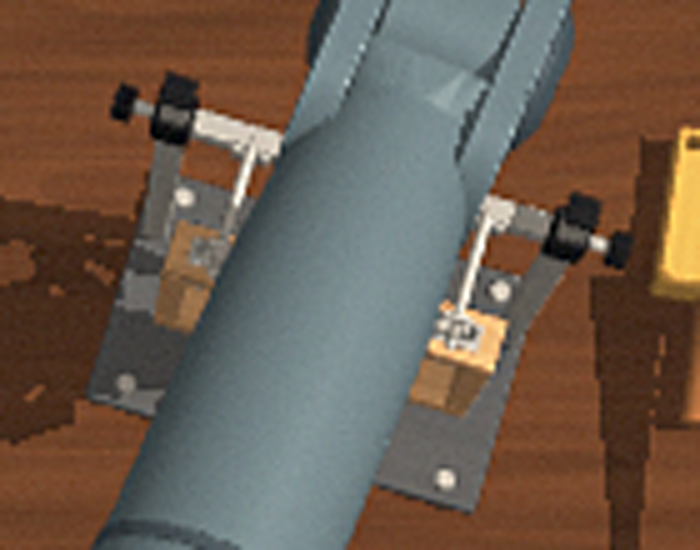

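Both hooks carry: the up-force changed by about 10 N, with almost no moment about the tool's x axis, so the load is shared evenly. I ease off slightly, hold, then release.

Request:
{"op": "apply_moves", "data": {"motion": [[1, 0, 0, 0, 0], [1, 0, -0.01, 0, 0], [1, 0, -0.02, 0, 0], [1, 0, -0.02, 0, 0], [1, 0, -0.02, 0, 0]]}}

```text
t: 17.55
ee_pos: [0.5832, -0.182, 0.1801]
orientation: [[0.953, -0.001, 0.303], [-0.303, 0.0, 0.953], [-0.001, -1.0, 0.0]]
force: [-1.0, 1.1, -0.5]
width: 0.0312
```

Run:
```python
from h import *
s=get_state();R=s["orientation"];print(s["force"],R.T@s["ft_torque"],s["ee_pos"])
```

```text
[-0.96144791  1.05837154 -0.46139738] [ 0.05062388 -0.00213465  0.21318449] [ 0.58316657 -0.18200685  0.18006506]
```

Request:
{"op": "apply_moves", "data": {"motion": [[0.6, 0, 0, 0, 0], [0.55, 0, 0, 0, 0], [0.5, 0, 0, 0, 0], [0.45, 0, 0, 0, 0], [0.4, 0, 0, 0, 0]]}}

```text
t: 18.18
ee_pos: [0.5832, -0.182, 0.1801]
orientation: [[0.953, -0.001, 0.303], [-0.303, 0.0, 0.953], [-0.001, -1.0, 0.0]]
force: [-0.1, 0.3, 0.0]
width: 0.0513
```

Request:
{"op": "apply_moves", "data": {"motion": [[0.3, 0, 0, 0, 0], [0.2, 0, 0, 0, 0], [0.2, 0, 0, 0, 0], [0.2, 0, 0, 0, 0], [0.2, 0, 0, 0, 0]]}}

```text
t: 18.8
ee_pos: [0.5764, -0.1789, 0.1776]
orientation: [[0.953, -0.015, 0.302], [-0.302, 0.006, 0.953], [-0.016, -1.0, 0.001]]
force: [-16.1, 6.5, 0.7]
width: 0.0682
```

Run:
```python
from h import *
plan([0.58,-.18,.25],-17.6)
for n in("side","wrist"): cv2.imwrite(f"pics/{n}12.png",camera(n)[:,:,::-1])
```

```text
t 18.8 pos [ 0.5764 -0.1789  0.1776] th -17.6 F [-16.1   6.5   0.7] w 0.0682
shift units [ 0.088 -2.416  0.004] turn -0.0
```

View pics/wrist12.png

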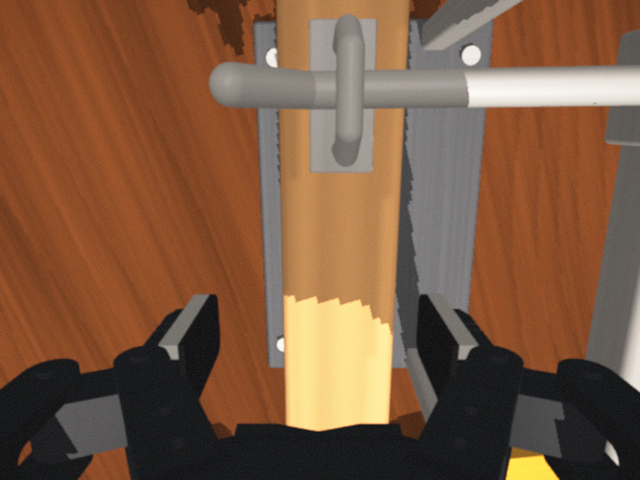

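View pics/side12.png

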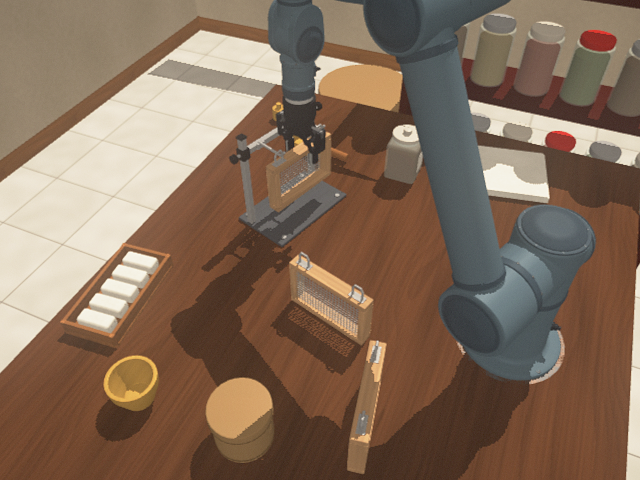

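The wrist force (-16 N) shows the opened rear finger touching the rail. I close it a little to clear the rail, then rise.

Request:
{"op": "apply_moves", "data": {"motion": [[0.3, 0, 0, 0, 0], [0.4, 0.02, -0.02, 0, 0], [0.42, 0.08, -0.05, 0, 0], [0.42, 0.14, -0.08, 0, 0], [0.42, 0.17, -0.08, 0, 0]]}}

```text
t: 19.52
ee_pos: [0.5818, -0.1807, 0.1802]
orientation: [[0.953, -0.014, 0.302], [-0.302, 0.006, 0.953], [-0.015, -1.0, 0.001]]
force: [0.7, 0.5, -0.7]
width: 0.0496
```

Run:
```python
from h import *
s=get_state();plan([0.583,-.182,.25],-17.6)
cv2.imwrite("pics/wrist13.png",camera("wrist")[:,:,::-1])
im=cv2.imread
i=camera("side")[:,:,::-1];cv2.imwrite("pics/side13.png",cv2.resize(i[80:250,220:400],None,fx=4,fy=3.5,interpolation=cv2.INTER_CUBIC))
```

```text
t 19.52 pos [ 0.5818 -0.1807  0.1802] th -17.6 F [ 0.7  0.5 -0.7] w 0.0496
shift units [ 0.016 -2.329 -0.027] turn -0.001
```

View pics/wrist13.png

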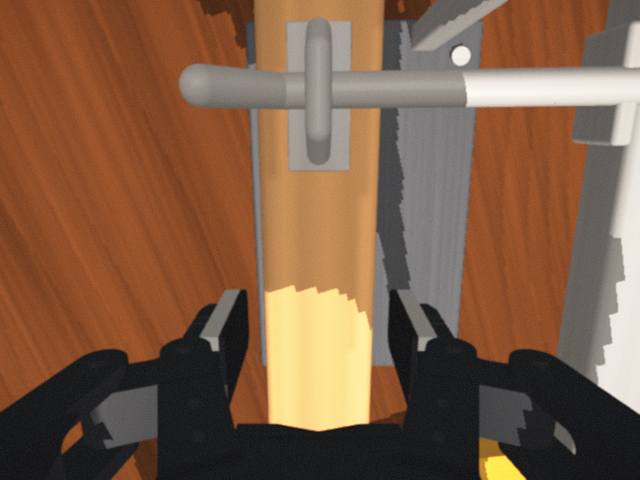

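View pics/side13.png

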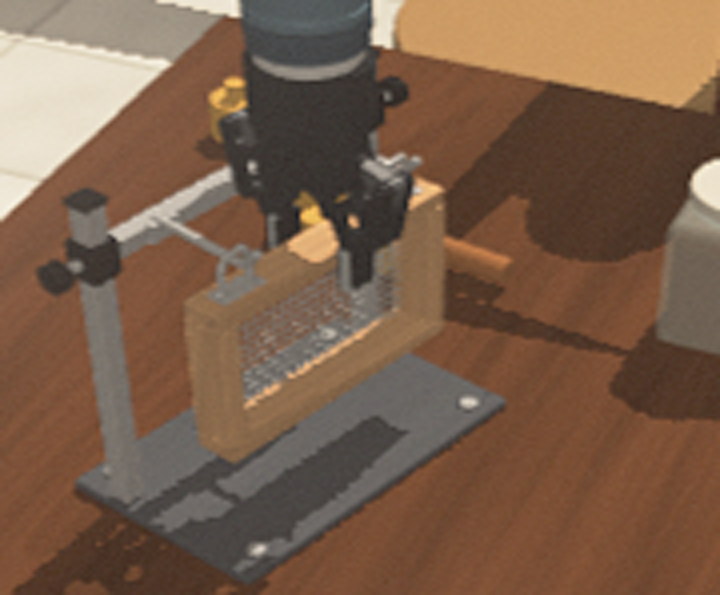

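Request:
{"op": "apply_moves", "data": {"motion": [[0.42, 0, -0.2, 0, 0], [0.42, 0, -0.6, 0, 0], [0.42, 0, -1.2, 0, 0], [0.42, 0, -1.9, 0, 0], [0.42, 0, -2.5, 0, 0]]}}

```text
t: 20.25
ee_pos: [0.5829, -0.1811, 0.2569]
orientation: [[0.953, -0.013, 0.302], [-0.302, 0.005, 0.953], [-0.014, -1.0, 0.001]]
force: [0.4, -0.0, 0.3]
width: 0.0492
```

Request:
{"op": "apply_moves", "data": {"motion": [[0.42, 0, -0.3, 0, 0], [0.42, 0, -0.8, 0, 0], [0.42, -0.3, -1.2, 0, 0], [0.42, -1, -1.4, 0, 0], [0.42, -1.8, -1.4, 0, 0]]}}

```text
t: 20.88
ee_pos: [0.5314, -0.1649, 0.3004]
orientation: [[0.953, -0.012, 0.302], [-0.302, 0.005, 0.953], [-0.013, -1.0, 0.001]]
force: [0.7, 0.2, 0.2]
width: 0.0493
```

Request:
{"op": "apply_moves", "data": {"motion": [[0.42, -1, 0, 0, 0], [0.42, -2.2, 0, 0, 0], [0.42, -3, 0, 0, 0], [0.42, -3.2, 0, 0, 0], [0.42, -3.2, 0, 0, 0]]}}

```text
t: 21.5
ee_pos: [0.44, -0.1359, 0.3019]
orientation: [[0.953, -0.011, 0.303], [-0.302, 0.005, 0.953], [-0.012, -1.0, 0.001]]
force: [-0.0, 0.0, -0.1]
width: 0.0492
```

Run:
```python
from h import *
from scipy.optimize import least_squares
for n in("side","top"):
    i=camera(n)[:,:,::-1];cv2.imwrite(f"pics/{n}14.png",i)
s=cv2.imread("pics/side14.png");cv2.imwrite("pics/side14c.png",cv2.resize(s[80:250,220:400],None,fx=4,fy=3.5,interpolation=cv2.INTER_CUBIC))
s=cv2.imread("pics/top14.png");cv2.imwrite("pics/top14c.png",cv2.resize(s[130:240,310:450],None,fx=5,fy=5,interpolation=cv2.INTER_CUBIC))
camera("wrist")
plan([.5,-.18,.3])
```

```text
t 21.65 pos [ 0.4406 -0.1362  0.3015] th -17.6 F [ 0.  -0.8  0.4] w 0.0495
shift units [ 2.328  0.018 -0.794] turn 0
```

View pics/side14c.png

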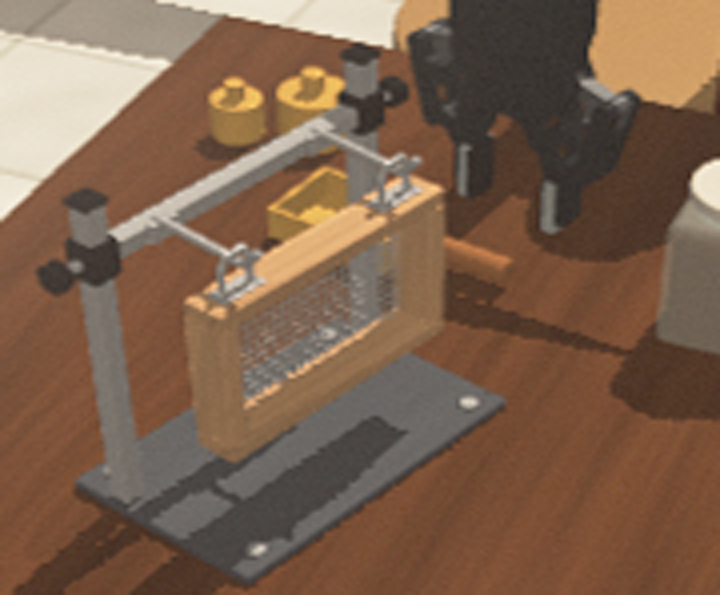

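View pics/top14c.png

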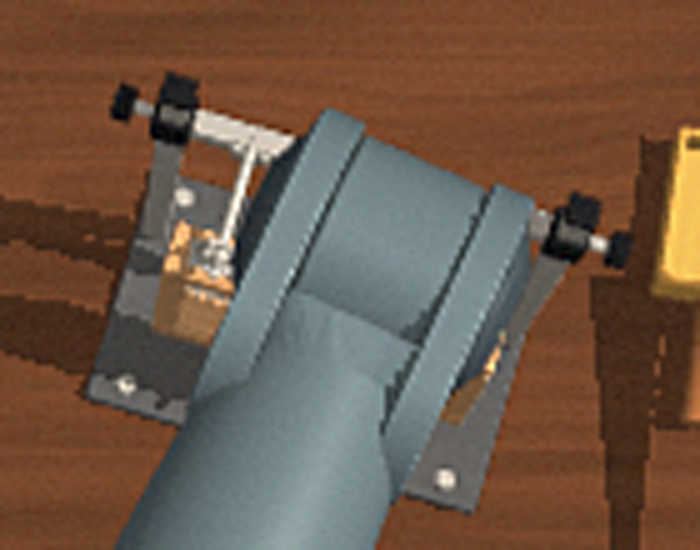

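View pics/top14.png

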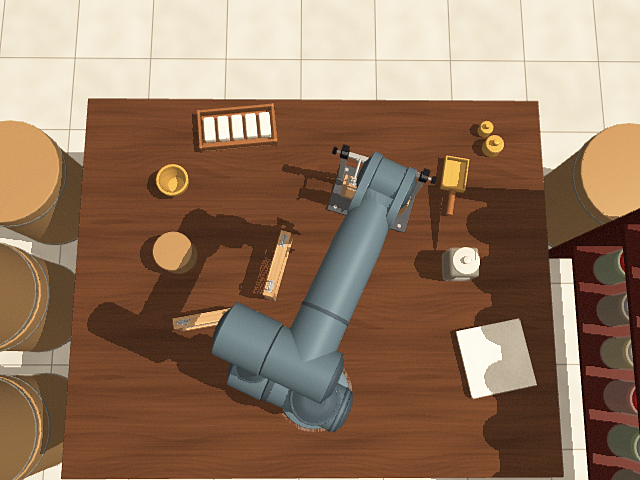

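Request:
{"op": "apply_moves", "data": {"motion": [[0.42, 0, 0, 0, 0], [0.42, 0, 0, 0, 0], [0.42, 0, 0, 0, 0], [0.42, 0, 0, 0, 0], [0.42, 0, 0, 0, 0]]}}

```text
t: 22.28
ee_pos: [0.4406, -0.1362, 0.3015]
orientation: [[0.953, -0.012, 0.302], [-0.302, 0.005, 0.953], [-0.013, -1.0, 0.001]]
force: [0.5, 1.4, 0.2]
width: 0.0496
```

Run:
```python
from h import *
a=np.load("st.npy");i=camera("side")[:,:,::-1].copy();o=cv2.imread("pics/side14.png")
d=cv2.absdiff(i,o)[110:215,262:335].max(2);print("diff",d.mean(),d.max())
p=W(a,[(.007,-.001,0)])[0];b=(p[0],p[1],a[2])
z=cv2.resize(i[80:250,220:400],None,fx=3.5,fy=3.5,interpolation=cv2.INTER_CUBIC)
draw(z,"side",b,sieve_wire(.0782),(0,255,0),None,3.5,np.array([220,80])-.4);cv2.imwrite("pics/fin.png",z)
```

```text
diff 2.6002609262883234 27
```

View pics/fin.png

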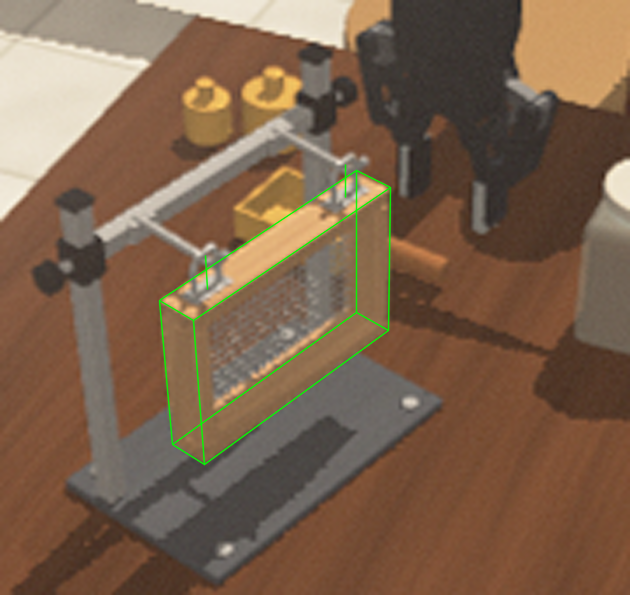

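The upright wire model fits the hanging sieve to about a pixel. Two pictures 0.6 s apart show no movement, so I hand in.

```bash
python3 -c "
from station import *
print(finish_job())"
```

```text
the job is handed in; nothing more can be done
None
```

I hung the farthest of the three sieves, 0.56 m from the base, on the hook stand with one eye on each hook and the mesh side to the rail. The job was handed in at about 22 s; no verdict came back.

- **Both hooks caught:** While I still held it, the vertical wrist force went from -4.4 N to +5.8 N with only 0.05 N m about the jaw axis. That means both hooks shared the load about evenly. I eased off to about 4 N on the hooks and held 0.6 s before letting go.
- **After release:** An upright wire model matched the hanging sieve to about a pixel. Two side pictures 0.6 s apart showed only noise, and the gripper was about 14 cm away from the sieve. The jar, tub, mortar and scoop look unmoved.
- **One slip:** When I opened the fingers wide, the rear one pressed the rail. The force built to about 17 N, under the 40 N limit, and pushed the tool back 7 mm. I closed the fingers slightly, the force dropped to zero, and the sieve stayed on both hooks.
- **Measurements that disagreed:** The side and wrist cameras differed by about 2 mm on where the stand and sieve were, but agreed on the offset between them. The eyes passed over the hook tips without any contact force.

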